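# Hook out the ware tray and set the cup in it rim down

### The arm

A 6-joint arm with a two-finger parallel gripper is mounted at the origin on a cart in front of the work surface, level with it; the furniture and walls round the work are solid. World frame = base frame: x ahead of the robot, y to its left, z up, the work surface at z = 0. Lengths are in m, angles in rad, forces in N, time in s.
With the tool pointing down it reaches from about 0.35 to 0.875 m from the base axis. Payload 15.5 kg.
Tool frame: the origin (TCP) lies on the mounting face of the last link; the fingertips stand 173 mm ahead of it and the grasp point (between the pads) lies 155 mm ahead of it (ctrl.tcp_to_grasp is the distance from the TCP to the grasp point, in m); z points along the fingers, y is the direction in which the jaws open and shut (so a half turn about z gives the same grasp; the last joint's range is limited). The gripper opens to 85 mm and grips with 20 to 120 N. Pads are 22 mm wide; open, the fingers measure 114 mm over their backs; the gripper's body (76 mm by 85 mm) begins 54 mm behind the grasp point. The pads swing forward as they close: fully open they stand 13 mm farther back than shut.
Start: joints at [1.254, 0.494, 1.345, -0, 1.302, -0.096], TCP at [0.137, 0.61, 0.405] pointing down, gripper open.
Joint ranges: [-2.91, 2.91], [-0.82, 2.16], [0.22, 2.67], [-1.22, 4.37], [0.12, 2.79], [-3.08, 3.08]. Speed limits (rad/s): [1.89, 1.89, 2.57, 3.01, 3.01, 3.01].

### API

Orientations are given as a 3x3 rotation matrix whose columns are the frame's x, y, z axes.
In Python, from plant import ctrl gives the robot as it stands.
- The arm moves only by the tool carry_out, never from a script. Its argument "increments" is a list of rows, each a list of 6 numbers: the shift along the tool's x, y, z in m, then the turn, a rotation vector about the tool's x, y, z in degrees. In form: [[dx, dy, dz, rx, ry, rz], ...]. A call has 1 to 5 rows; each row shifts and turns the commanded pose from where the row before left it, along the tool's axes as they then stand; what a row does not reach is not made up. A row lasts 1/10 s, in which the tool goes at most 50 mm and 8.59 degrees, less where a joint would pass 70% of its speed; a pose out of reach is approached as far as the arm can. A call is refused whole if a number of a shift passes 0.05 or a number of a turn 8.59, either way. A call with a gripper value outside its range is refused whole. "grip" is the closure, from -1 (fully open) to 1 (shut), so that 0 is half open, set as the call begins (left out, the last holds). The fingers move at their own pace and stop on an object; "squeeze" is the grip in N (left out, the last holds). Time passes only in rows, so rows that do not move let the fingers close. It gives the time, the measured TCP pose, the force and the opening at its end, in the units of the state.
- ctrl.observe(): the state, without advancing time (a new reading comes with each control period).
- ctrl.grab_frame(name): name is "scene" or "top" or "wrist"; returns a dict with "img" (480x640x3 uint8, red, green, blue), "K" (3x3 intrinsics, pixels), "k1" (the pictures are not rectified: a ray, as slopes to the right and down, at radius r is drawn at 1 + k1 r^2 times it, then the intrinsics apply), "cam_to_world" (4x4, takes a point from camera to world coordinates); the wrist camera has in their place "hand_eye" (4x4, takes a point from camera to tool coordinates, whose origin is the TCP and whose axes are the flange's). Camera axes: x right, y up, looking along -z (the intrinsics and any distortion apply to the point x, -y, -z); pixel columns grow to the right and rows downward; lengths in m; the calibration is good to about 2 mm. A picture is of the moment at which its call begins: read the wrist's pose just before it. There is no depth.
- ctrl.job_done(): hands the job in, once; it reports no verdict.
Trained networks look in a picture, given as the dict that the camera call returned (one of the last four; its "shot" number tells which), for a name from the list of things; names that differ only in an ending like _2 or _b are one class to them, and where a whole thing is asked for, a point or a joint stands for the part that bears it (a point fixed in the world has none). Each returns a list of dicts, best first, with "score" (0 to 1); they miss things now and then, are a little off and sometimes report something else, mostly with a low value. They report only what shows in the picture. A call takes as long as a camera call. They do not tell look-alikes from the thing itself.
- ctrl.cut_out(name, picture): "pixels" (480x640 bool, what is visible of it) and "uv" ([column, row] in pixels, amid what is visible of it).
- ctrl.spot_point(name, picture): "uv" ([column, row] in pixels: a listed point, or the origin of a listed thing).
The state is a dict: "time_s": time; "joint_pos": joint angles; "joint_velocities": joint speeds; "tau": joint torques, N m; "position": TCP position; "ee_rot": TCP orientation; "wrist_force": force on the tool from outside, world axes, zero at the start; "wrist_torque": the same for the moment, N m; "finger_gap": finger opening in m.
Only numpy, scipy, OpenCV 4.12 (cv2) and the standard library are available. Lean on these libraries where they do the work, as an engineer would, in place of code of your own. Each camera call takes 0.05 s, during which the arm holds its last target. There are 200 camera calls.

### The job

Use the pull hook to draw the tray of the ware box out to its stop: drop the hook's point into the hole in the tray's front plate and pull. Then stand or lay the hook back on the table clear of the tray, turn the terracotta cup over and stand it mouth-down in the middle of the pulled-out part of the tray, leaving the tray out. Do not disturb the roll of tape, the kiln stilt or the eraser.

Things in the scene. Friction and masses are not known exactly. Their poses are not given: they have to be found in the camera images.
- ware_box: Fixed low plywood box, 200 deep (x) x 210 wide (y) x 100 high, standing on the table with its open front towards the robot. Origin: middle of the lower edge of its open front; its own x points into the box, away from the robot. The tray slides out along its -x.
- tray (a joint): How far the tray is pulled out, m: 0 = fully in (it may start up to 12 mm out), 0.13 = out at its stop. Sliding friction about 2 N plus light damping (8 N s/m); it stays where it is left. It does not lift out.
- tray_hole (a point): Centre of the hole, at the upper face of the aluminium plate that juts out level from the middle of the tray's front edge. Plate 44 mm (x) x 56 mm (y), 6 mm thick, upper face 18 mm and lower face 12 mm above the table, nothing between it and the table; the round hole runs straight down through it, 23 mm across, its centre 22 mm in front of the tray's front edge. Axes as the ware box. The point moves with the tray.
- tray_mid (a point): Point on the tray's floor (20 mm above the table) where the cup shall stand, 62 mm behind the tray's front edge and half-way across; moves with the tray. Axes as the ware box. The tray is 160 mm wide inside with rims 5 mm high at front and sides; it slides out from under the box's roof.
- hook_grip (a point): Centre of the wooden grip of the pull hook, 20 mm above its underside. The grip is a block 90 mm (own x) x 26 mm (y) x 40 mm high (z) and stands on its underside on the table, so the tool stands ready for use. A straight steel rod 8 mm thick leaves the front end of the grip along +x, 11 mm above this point, and bends straight down 100 mm ahead of it; the bent part reaches down to 4 mm above the level of the grip's underside. Mass about 0.12 kg.
- hook_tip (a point): Lower end of the hook's bent-down part (8 mm thick): 100 mm ahead (own +x) of the grip's centre and 16 mm below it.
- cup: Terracotta cup, 65 mm across the mouth, about 42 mm across the foot, 50 mm high, 0.09 kg, round without handle, hollow with walls about 5 mm; starts mouth-up. Origin at the centre of the foot, z along its axis towards the mouth. Laid on its side it lies still on its belly near the foot, its axis about 28 degrees from level with the mouth upward and its middle about 27 mm above the table; let go with the axis level it rocks back and may stand up again.
- cup_center (a point): Middle of the cup, on its axis half-way up (25 mm from the foot); same axes as the cup. About 60 mm across at this height.
- masking_tape: Bystander: roll of masking tape lying flat, 105 across, 20 high; origin at the centre of its underside.
- kiln_stilt: Bystander: small three-armed clay kiln stilt, 55 x 48 x 13; origin at the centre of its underside.
- eraser: Bystander: white eraser, 20 x 42 x 12; origin at the centre of its underside.
There are look-alikes about, which are no part of the job. What is shaped like the part that bears hook_grip but turquoise is not meant.

How it is judged:
By the outcome, as a careful person would: the job done as asked, in the order asked, and still so for the second after the job is handed in, with the robot touching nothing.
It also fails if it takes over 72 s, if anything falls off the work surface, if the arm or the gripper's body presses on something with over 40 N, if the wrist force passes 120 N, or if a joint passes its speed limit or range.

## Working session

There is one attempt and no reset: what is moved stays moved. The work goes in short steps, Python scripts to look and compute and a tool call to move; the robot and the scene stay as the last step left them, time stands still between calls to the robot, and variables do not carry over. Pictures are saved under pics/ and viewed, about 8 in all and at most 12, crops included, and the job is handed in when it is done.

Besides the shell and the picture viewer there is one more tool, called after "Emit:" by a JSON object that holds its "name" and its "arguments". carry_out: Moves the arm, as the interface text tells. Its arguments: {"type":"object","properties":{"increments":{"type":"array","items":{"type":"array","items":{"type":"number"}}},"grip":{"type":"number"},"squeeze":{"type":"number"}},"required":["increments"]}

```bash
ls; mkdir -p pics
cat > h.py <<'E'
import numpy as np, cv2
from plant import ctrl
def save(f,n): cv2.imwrite(f'pics/{n}.png',cv2.cvtColor(f['img'],cv2.COLOR_RGB2BGR))
def ray(f,uv,st=None):
    K,k1=np.array(f['K']),f['k1']
    d=cv2.undistortPoints(np.array([[uv]],float),K,np.array([k1,0,0,0,0.]))[0,0]
    if 'cam_to_world' in f: T=np.array(f['cam_to_world'])
    else:
        T=np.eye(4);T[:3,:3]=st['ee_rot'];T[:3,3]=st['position'];T=T@np.array(f['hand_eye'])
    return T[:3,3],T[:3,:3]@np.array([d[0],-d[1],-1])
def at(f,uv,z,st=None):
    o,d=ray(f,uv,st); return o+d*(z-o[2])/d[2]
def spots(f,names,st=None):
    for n,z in names.items():
        for r in ctrl.spot_point(n,f)[:3]:
            print(n,round(r['score'],2),np.round(r['uv']),np.round(at(f,r['uv'],z,st),3))
N=dict(ware_box=0,tray_hole=.018,tray_mid=.02,hook_grip=.02,hook_tip=.004,cup=0.0,cup_center=.025,masking_tape=0,kiln_stilt=0,eraser=0)
E
python3 - <<'E'
from h import *
s=ctrl.observe();print(s['time_s'],s['finger_gap'],s['ee_rot'],ctrl.tcp_to_grasp)
for c in('top','scene'):
    f=ctrl.grab_frame(c);save(f,c+'0');print(c);spots(f,N)
E
```

```text
pics
0.0 0.08542114507700575 [[-9.75500294e-01  2.19997739e-01 -4.13042255e-04]
 [ 2.19998080e-01  9.75499588e-01 -1.18238957e-03]
 [ 1.42799517e-04 -1.24428988e-03 -9.99999216e-01]] 0.1547
top
ware_box 0.85 [316. 200.] [0.721 0.003 0.   ]
ware_box 0.16 [461. 224.] [ 0.646 -0.354  0.   ]
tray_hole 0.77 [316. 211.] [0.687 0.004 0.018]
tray_mid 0.74 [312. 180.] [0.768 0.01  0.02 ]
hook_grip 0.67 [421. 294.] [ 0.477 -0.234  0.02 ]
hook_grip 0.63 [237. 315.] [0.444 0.197 0.02 ]
hook_grip 0.59 [382. 349.] [ 0.355 -0.133  0.02 ]
hook_tip 0.94 [238. 270.] [0.553 0.195 0.004]
hook_tip 0.71 [237. 313.] [0.449 0.198 0.004]
hook_tip 0.58 [340. 361.] [ 0.331 -0.038  0.004]
cup 0.88 [422. 294.] [ 0.477 -0.241  0.   ]
cup_center 0.73 [425. 292.] [ 0.479 -0.242  0.025]
masking_tape 0.79 [459. 224.] [ 0.647 -0.351  0.   ]
kiln_stilt 0.64 [203. 232.] [0.651 0.282 0.   ]
kiln_stilt 0.22 [308. 178.] [0.78  0.019 0.   ]
eraser 0.64 [166. 307.] [0.471 0.369 0.   ]
scene
ware_box 0.64 [349. 216.] [ 0.708 -0.001  0.   ]
tray_hole 0.89 [338. 216.] [0.669 0.006 0.018]
tray_mid 0.77 [360. 202.] [ 0.757 -0.     0.02 ]
hook_grip 0.71 [222. 233.] [0.437 0.168 0.02 ]
hook_grip 0.7 [295. 307.] [ 0.349 -0.124  0.02 ]
hook_tip 0.69 [348. 216.] [ 0.704 -0.002  0.004]
hook_tip 0.68 [249. 216.] [0.548 0.188 0.004]
hook_tip 0.62 [251. 302.] [ 0.319 -0.032  0.004]
cup 0.6 [382. 312.] [ 0.466 -0.253  0.   ]
cup 0.51 [468. 285.] [ 0.652 -0.355  0.   ]
cup 0.16 [221. 231.] [0.461 0.199 0.   ]
cup_center 0.74 [380. 301.] [ 0.464 -0.246  0.025]
masking_tape 0.86 [468. 287.] [ 0.648 -0.358 -0.   ]
kiln_stilt 0.33 [469. 291.] [ 0.637 -0.365  0.   ]
eraser 0.51 [174. 208.] [0.457 0.367 0.   ]
```

View pics/top0.png

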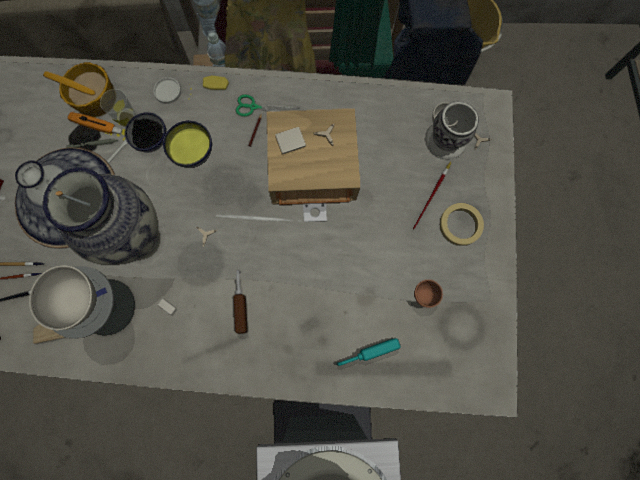

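View pics/scene0.png

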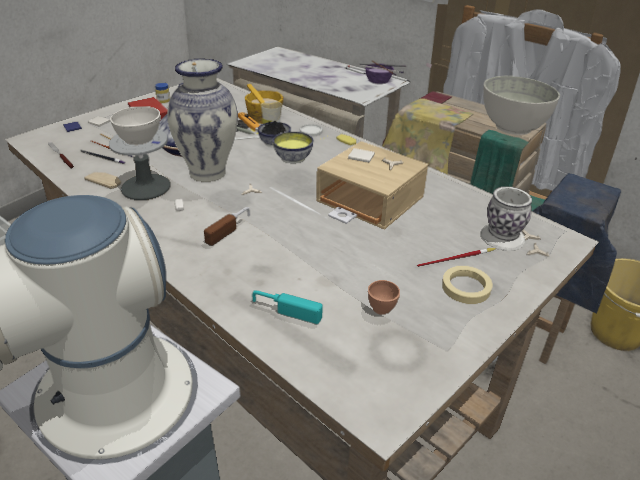

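The top view shows the brown hook with its grip at about (240,315) and tip at (238,270), pointing at +x. The turquoise hook at (378,350) is the decoy. The cup is at (428,293), the tape at (462,224), the eraser at (166,307) and the box front at (315,203). The scene view agrees.

```bash
cat >> h.py <<'E'
from scipy.spatial.transform import Rotation as Ro
def plan(p,R,n,st=None,P=None):
    """n equal rows from pose st (or P=(p,R)) to p,R; printed in calls of 5"""
    p0,R0=P if P else (np.array((st or ctrl.observe())['position']),np.array((st or ctrl.observe())['ee_rot']))
    U=lambda M:Ro.from_matrix(M).as_matrix()
    R0=U(R0);R=U(R);w=Ro.from_matrix(R0.T@R).as_rotvec()/n
    rows=[];q=p0.copy();C=R0
    for i in range(n):
        g=p0+(np.array(p)-p0)*(i+1)/n
        t=np.round(C.T@(g-q),4);v=np.round(np.degrees(w),2)
        rows.append([float(a) for a in np.r_[t,v]]);q=q+C@t;C=C@Ro.from_rotvec(np.radians(v)).as_matrix()
    for i in range(0,n,5): print(rows[i:i+5])
    return q,C
def down(yaw): # tool down, jaw (y) axis at yaw+90deg, x axis at yaw+180
    c,s=np.cos(yaw),np.sin(yaw); return np.array([[-c,-s,0],[-s,c,0],[0,0,-1.]])
E
python3 - <<'E'
from h import *
f=ctrl.grab_frame('wrist');print(np.round(f['hand_eye'],3),f['K'])
plan([.43,.19,.36],down(0),12)
E
```

```text
[[-0.     0.965  0.263  0.068]
 [ 1.     0.     0.    -0.   ]
 [ 0.     0.263 -0.965  0.03 ]
 [ 0.     0.     0.     1.   ]] [[423.53760276   0.         318.86155698]
 [  0.         423.53760276 240.72042561]
 [  0.           0.           1.        ]]
[[-0.0315, -0.0288, 0.0037, -0.0, 0.0, -1.06], [-0.0309, -0.0293, 0.0037, -0.0, 0.0, -1.06], [-0.0304, -0.0299, 0.0038, -0.0, 0.0, -1.06], [-0.0298, -0.0304, 0.0037, -0.0, 0.0, -1.06], [-0.0293, -0.031, 0.0037, -0.0, 0.0, -1.06]]
[[-0.0287, -0.0316, 0.0037, -0.0, 0.0, -1.06], [-0.0281, -0.032, 0.0038, -0.0, 0.0, -1.06], [-0.0274, -0.0326, 0.0037, -0.0, 0.0, -1.06], [-0.0269, -0.0331, 0.0037, -0.0, 0.0, -1.06], [-0.0263, -0.0336, 0.0037, -0.0, 0.0, -1.06]]
[[-0.0256, -0.034, 0.0038, -0.0, 0.0, -1.06], [-0.0251, -0.0346, 0.0037, -0.0, 0.0, -1.06]]
```

Emit:
{"name": "carry_out", "arguments": {"increments": [[-0.0315,-0.0288,0.0037,0,0,-1.06],[-0.0309,-0.0293,0.0037,0,0,-1.06],[-0.0304,-0.0299,0.0038,0,0,-1.06],[-0.0298,-0.0304,0.0037,0,0,-1.06],[-0.0293,-0.031,0.0037,0,0,-1.06]], "grip": -1}}

```text
time_s: 1.65
position: [0.26, 0.4334, 0.3861]
ee_rot: [[-0.992, 0.128, 0.0], [0.128, 0.992, 0.0], [-0.0, 0.0, -1.0]]
wrist_force: [1.5, 0.5, -0.4]
finger_gap: 0.0856
```

Emit:
{"name": "carry_out", "arguments": {"increments": [[-0.0287,-0.0316,0.0037,0,0,-1.06],[-0.0281,-0.032,0.0038,0,0,-1.06],[-0.0274,-0.0326,0.0037,0,0,-1.06],[-0.0269,-0.0331,0.0037,0,0,-1.06],[-0.0263,-0.0336,0.0037,0,0,-1.06]]}}

```text
time_s: 2.15
position: [0.382, 0.2584, 0.3676]
ee_rot: [[-0.999, 0.036, 0.001], [0.036, 0.999, 0.0], [-0.001, 0.0, -1.0]]
wrist_force: [1.4, 0.1, -0.5]
finger_gap: 0.0851
```

Emit:
{"name": "carry_out", "arguments": {"increments": [[-0.0256,-0.034,0.0038,0,0,-1.06],[-0.0251,-0.0346,0.0037,0,0,-1.06],[0,0,0,0,0,0]]}}

```text
time_s: 2.45
position: [0.4325, 0.1867, 0.3598]
ee_rot: [[-1.0, 0.003, 0.001], [0.003, 1.0, -0.001], [-0.001, -0.001, -1.0]]
wrist_force: [1.1, -0.1, 0.1]
finger_gap: 0.0852
```

```bash
cat >> h.py <<'E'
import json
def log(s): open('log.jsonl','a').write(json.dumps([list(map(float,s['joint_pos'])),np.array(s['position']).tolist(),np.array(s['ee_rot']).tolist()])+'\n')
def wrist(n):
    s=ctrl.observe();log(s);f=ctrl.grab_frame('wrist');save(f,n)
    print(round(s['time_s'],2),np.round(s['position'],4),np.round(s['ee_rot'],3).tolist(),np.round(s['joint_pos'],3),np.round(s['wrist_force'],1),round(s['finger_gap'],4))
    return s,f
E
python3 - <<'E'
from h import *
s,f=wrist('w1')
spots(f,dict(hook_grip=.02,hook_tip=.004,tray_hole=.018),s)
for r in ctrl.cut_out('hook_grip',f)[:2]:
    m=r['pixels'];print(r['score'],r['uv'],m.sum())
    # grip top points projected at z=.04, PCA over wide part
    img=f['img'].astype(int);mm=m.astype(np.uint8)
    c=max(cv2.findContours(mm,0,2)[0],key=cv2.contourArea);b=cv2.boxPoints(cv2.minAreaRect(c))
    print(np.round([at(f,x,.03,s)[:2] for x in b],3))
E
```

```text
2.45 [0.4325 0.1867 0.3598] [[-1.0, 0.003, 0.001], [0.003, 1.0, -0.001], [-0.001, -0.001, -1.0]] [ 2.810e-01  3.370e-01  1.771e+00 -1.000e-03  1.032e+00 -1.286e+00] [ 1.1 -0.1  0.1] 0.0852
hook_tip 0.67 [13. 66.] [ 0.322 -0.034  0.004]
hook_tip 0.66 [325. 344.] [0.545 0.191 0.004]
0.79 [319.3, 245.6] 5176
[[0.398 0.172]
 [0.397 0.199]
 [0.546 0.205]
 [0.547 0.175]]
0.53 [7.7, 64.1] 189
[[ 0.321 -0.024]
 [ 0.321 -0.013]
 [ 0.329 -0.015]
 [ 0.329 -0.026]]
```

View pics/w1.png

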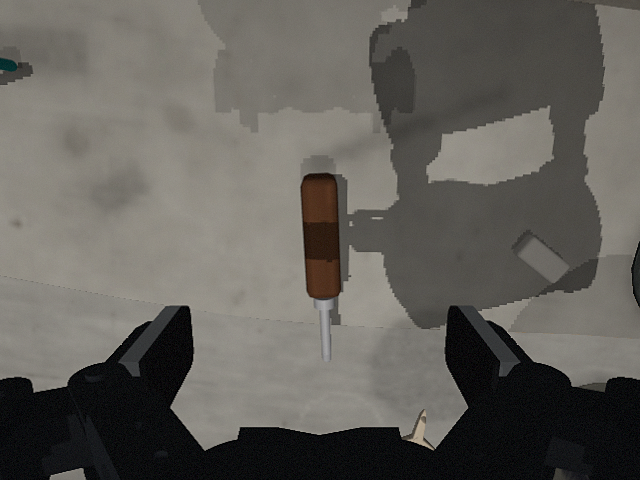

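The wrist view shows the brown grip from (319,175) to (325,298), with the rod's bend at (325,358). Forward is down in this picture, and the hook is yawed slightly.

Run:
```python
from h import *
s=ctrl.observe();f=ctrl.grab_frame('wrist')
a,b,c,t=[at(f,u,.04,s) for u in((319.5,177),(324.5,297),(322,237),(326,358))]
t=at(f,(326,356),.035,s)
print(a,b,(a+b)/2,c,t,np.degrees(np.arctan2(*(b-a)[1::-1])),np.degrees(np.arctan2(*(t-a)[1::-1])))
```

```text
[0.39573337 0.1908649  0.04      ] [0.48387485 0.19466013 0.04      ] [0.43980411 0.19276251 0.04      ] [0.4381065  0.19268906 0.04      ] [0.53559361 0.19612215 0.035     ] 2.465539275404135 2.1526943480373117
```

Run:
```python
from h import *
P=plan([.440,.193,.185],down(np.radians(2.3)),6)
```

```text
[[-0.0018, 0.0004, 0.0292, 0.0, 0.0, -0.37], [-0.0017, 0.0003, 0.0292, 0.0, 0.0, -0.37], [-0.0018, 0.0004, 0.0292, 0.0, 0.0, -0.37], [-0.0017, 0.0003, 0.0291, 0.0, 0.0, -0.37], [-0.0018, 0.0003, 0.0292, 0.0, 0.0, -0.37]]
[[-0.0018, 0.0003, 0.0292, 0.0, 0.0, -0.37]]
```

Emit:
{"name": "carry_out", "arguments": {"increments": [[-0.0018,0.0004,0.0292,0,0,-0.37],[-0.0017,0.0003,0.0292,0,0,-0.37],[-0.0018,0.0004,0.0292,0,0,-0.37],[-0.0017,0.0003,0.0292,0,0,-0.37],[-0.0018,0.0003,0.0292,0,0,-0.37]]}}

```text
time_s: 3.25
position: [0.4384, 0.1927, 0.2131]
ee_rot: [[-0.999, -0.034, 0.001], [-0.034, 0.999, 0.0], [-0.001, 0.0, -1.0]]
wrist_force: [-0.1, 0.3, -0.4]
finger_gap: 0.0854
```

Emit:
{"name": "carry_out", "arguments": {"increments": [[-0.0018,0.0003,0.0292,0,0,-0.37],[0,0,0,0,0,0],[0,0,0,0,0,0]]}}

```text
time_s: 3.55
position: [0.4403, 0.1927, 0.1851]
ee_rot: [[-0.999, -0.04, -0.001], [-0.04, 0.999, -0.0], [0.001, -0.0, -1.0]]
wrist_force: [0.0, 0.3, -0.2]
finger_gap: 0.0856
```

Emit:
{"name": "carry_out", "arguments": {"increments": [[0,0,0,0,0,0],[0,0,0,0,0,0],[0,0,0,0,0,0],[0,0,0,0,0,0],[0,0,0,0,0,0]], "grip": 1, "squeeze": 60}}

```text
time_s: 4.05
position: [0.4407, 0.1921, 0.1855]
ee_rot: [[-0.999, -0.039, 0.001], [-0.039, 0.999, 0.0], [-0.001, 0.0, -1.0]]
wrist_force: [-2.2, -1.2, 17.1]
finger_gap: 0.0252
```

Emit:
{"name": "carry_out", "arguments": {"increments": [[0,0,0,0,0,0],[0,0,0,0,0,0],[0,0,0,0,0,0]]}}

```text
time_s: 4.35
position: [0.4407, 0.1921, 0.1855]
ee_rot: [[-0.999, -0.039, 0.001], [-0.039, 0.999, 0.0], [-0.001, 0.0, -1.0]]
wrist_force: [-1.7, -0.4, 16.1]
finger_gap: 0.0252
```

Emit:
{"name": "carry_out", "arguments": {"increments": [[0,0,-0.02,0,0,0],[0,0,-0.04,0,0,0],[0,-0.01,-0.045,0,0,0],[0,-0.02,-0.045,0,0,0],[0,-0.025,-0.04,0,0,0]]}}

```text
time_s: 4.85
position: [0.4423, 0.1369, 0.3771]
ee_rot: [[-0.999, -0.04, 0.001], [-0.04, 0.999, 0.0], [-0.001, 0.0, -1.0]]
wrist_force: [1.5, 0.7, -1.1]
finger_gap: 0.0252
```

Emit:
{"name": "carry_out", "arguments": {"increments": [[0,-0.01,-0.02,0,0,0.8],[0,0,0,0,0,0.8],[0,0,0,0,0,0.7]]}}

```text
time_s: 5.15
position: [0.4429, 0.1271, 0.3946]
ee_rot: [[-1.0, 0.003, 0.0], [0.003, 1.0, 0.0], [-0.0, 0.0, -1.0]]
wrist_force: [-0.3, -0.3, -1.8]
finger_gap: 0.0252
```

Run:
```python
from h import *
s,f=wrist('w2');spots(f,dict(tray_hole=.018,ware_box=0),s)
t=ctrl.grab_frame('top');spots(t,dict(tray_hole=.018,ware_box=0,hook_tip=.215))
c=ctrl.grab_frame('scene');spots(c,dict(tray_hole=.018,ware_box=0))
z=lambda i,x,y:cv2.resize(i[y:y+70,x:x+100],(400,280),interpolation=2)
m=np.vstack([cv2.resize(f['img'][180:],(800,375))[:,:800],cv2.resize(np.hstack([z(t['img'],265,160),z(c['img'],305,170)]),(640,224)).repeat(1,0) if 0 else np.hstack([z(t['img'],265,160),z(c['img'],305,170)])[:225]])
m=np.vstack([cv2.resize(f['img'][200:],(686,300)),np.pad(np.hstack([z(t['img'],265,160),z(c['img'],305,170)]),((0,0),(0,0),(0,0)))[:, :686]])
save({'img':m},'m2')
```

```text
5.15 [0.4429 0.1271 0.3946] [[-1.0, 0.003, 0.0], [0.003, 1.0, 0.0], [-0.0, 0.0, -1.0]] [ 0.15   0.276  1.748  0.     1.117 -1.418] [-0.3 -0.3 -1.8] 0.0252
tray_hole 0.48 [193. 449.] [0.681 0.003 0.018]
tray_hole 0.73 [319. 213.] [ 0.683 -0.003  0.018]
ware_box 0.63 [316. 201.] [0.719 0.001 0.   ]
ware_box 0.27 [425. 293.] [ 0.481 -0.248  0.   ]
hook_tip 0.71 [336. 363.] [ 0.337 -0.017  0.215]
hook_tip 0.36 [461. 226.] [ 0.586 -0.276  0.215]
tray_hole 0.98 [338. 217.] [0.664 0.002 0.018]
ware_box 0.63 [348. 218.] [ 0.701 -0.002  0.   ]
```

View pics/m2.png

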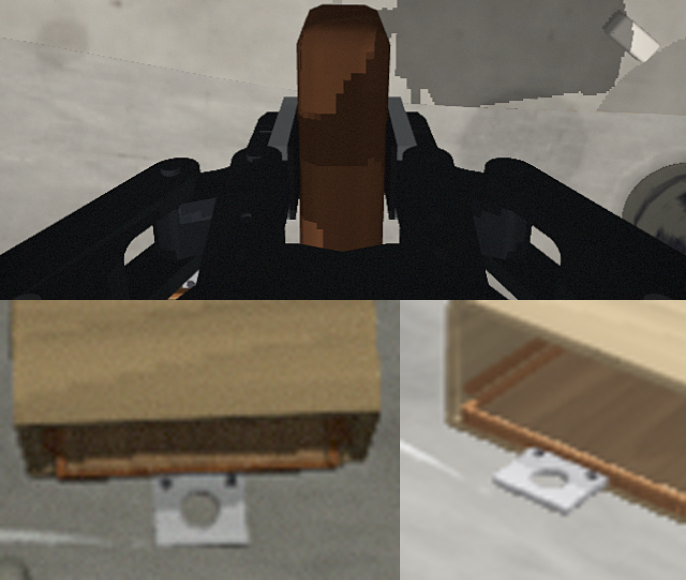

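The wrist view is mostly blocked, with only a sliver of the plate at (177,465). In the top crop the hole is at about (315,212.5) px. In the scene crop it is at (342,214.5).

Run:
```python
from h import *
t=ctrl.grab_frame('top');c=ctrl.grab_frame('scene')
T=lambda x,y:(265+x/4-.4,160+(y-300)/4-.4); C=lambda x,y:(305+(x-400)/4-.4,170+(y-300)/4-.4)
for n,f,F,pts in(('top',t,T,dict(hole=(200,510),pl=(156,545),pr=(249,543),bl=(152,480),br=(243,476),tl=(60,470),tr=(335,462))),
 ('scene',c,C,dict(hole=(548,478),pl=(494,480),pr=(565,514),bl=(530,447),br=(607,482),tl=(465,412),tr=(600,470)))):
  for k,v in pts.items(): print(n,k,np.round(F(*v),1),np.round(at(f,F(*v),.025 if k[0]=='t' else .018),4))
```

```text
top hole [314.6 212.1] [0.6854 0.007  0.018 ]
top pl [303.6 220.8] [0.6644 0.0345 0.018 ]
top pr [326.8 220.4] [ 0.6635 -0.0218  0.018 ]
top bl [302.6 204.6] [0.7056 0.0355 0.018 ]
top br [325.4 203.6] [ 0.706  -0.0201  0.018 ]
top tl [279.6 202.1] [0.7118 0.091  0.025 ]
top tr [348.4 200.1] [ 0.7106 -0.0761  0.025 ]
scene hole [341.6 214.1] [0.6824 0.0032 0.018 ]
scene pl [328.1 214.6] [0.6594 0.0274 0.018 ]
scene pr [345.8 223.1] [ 0.6567 -0.0277  0.018 ]
scene bl [337.1 206.4] [0.7041 0.0326 0.018 ]
scene br [356.4 215.1] [ 0.7019 -0.0274  0.018 ]
scene tl [320.8 197.6] [0.7021 0.0827 0.025 ]
scene tr [354.6 212.1] [ 0.7011 -0.0222  0.025 ]
```

Run:
```python
from h import *
plan([.5835,.004,.228],down(0),8)
```

```text
[[-0.0176, -0.0154, 0.0208, -0.0, -0.0, -0.01], [-0.0175, -0.0154, 0.0209, -0.0, -0.0, -0.01], [-0.0176, -0.0154, 0.0208, -0.0, -0.0, -0.01], [-0.0176, -0.0154, 0.0208, -0.0, -0.0, -0.01], [-0.0175, -0.0154, 0.0209, -0.0, -0.0, -0.01]]
[[-0.0176, -0.0154, 0.0208, -0.0, -0.0, -0.01], [-0.0175, -0.0154, 0.0208, -0.0, -0.0, -0.01], [-0.0176, -0.0154, 0.0208, -0.0, -0.0, -0.01]]
```

Emit:
{"name": "carry_out", "arguments": {"increments": [[-0.0176,-0.0154,0.0208,0,0,0],[-0.0175,-0.0154,0.0209,0,0,0],[-0.0176,-0.0154,0.0208,0,0,0],[-0.0176,-0.0154,0.0208,0,0,0],[-0.0175,-0.0154,0.0209,0,0,0]]}}

```text
time_s: 6.25
position: [0.5316, 0.0494, 0.2897]
ee_rot: [[-1.0, 0.001, 0.0], [0.001, 1.0, -0.0], [-0.0, -0.0, -1.0]]
wrist_force: [-0.1, 0.7, -0.0]
finger_gap: 0.0254
```

Emit:
{"name": "carry_out", "arguments": {"increments": [[-0.0176,-0.0154,0.0208,0,0,0],[-0.0175,-0.0154,0.0208,0,0,0],[-0.0176,-0.0154,0.0208,0,0,0],[0,0,0,0,0,0],[0,0,0,0,0,0]]}}

```text
time_s: 6.75
position: [0.5833, 0.0037, 0.2278]
ee_rot: [[-1.0, 0.002, -0.001], [0.002, 1.0, 0.0], [0.001, 0.0, -1.0]]
wrist_force: [0.0, 0.0, -0.3]
finger_gap: 0.0254
```

Run:
```python
from h import *
s=ctrl.observe();log(s);print(s['position'],s['joint_pos'])
t=ctrl.grab_frame('top');c=ctrl.grab_frame('scene')
spots(t,dict(hook_tip=.047));spots(c,dict(hook_tip=.047,tray_hole=.018))
z=lambda i,x,y:cv2.resize(i[y:y+100,x:x+80],(400,500),interpolation=2)
save({'img':np.hstack([z(t['img'],275,170),z(c['img'],300,150)])},'m3')
```

```text
[0.58332778 0.00368738 0.22777642] [-9.60525535e-02  6.57529932e-01  1.62009576e+00  1.16739108e-04
  8.65184610e-01 -1.66501306e+00]
hook_tip 0.86 [345. 203.] [0.691 0.002 0.047]
hook_tip 0.47 [383. 300.] [ 0.449 -0.261  0.047]
tray_hole 0.74 [338. 216.] [0.667 0.005 0.018]
```

View pics/m3.png

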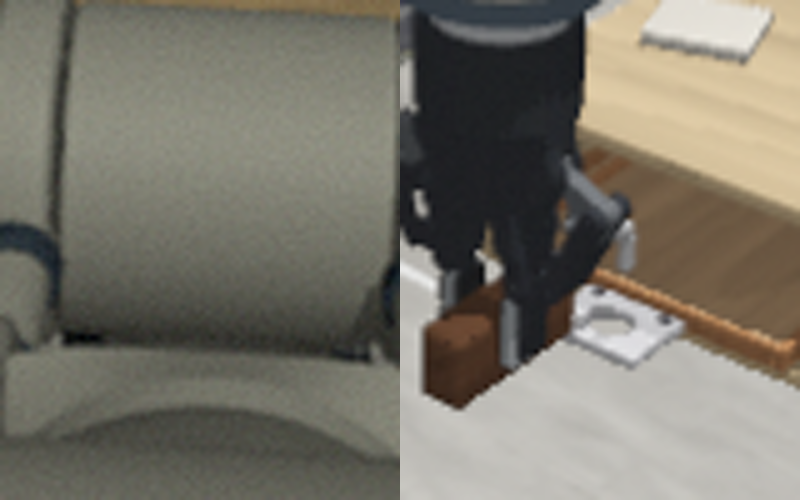

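The scene crop shows the rod's end at about (345.4,203.8) px and the hole's centre at about (342,214) px. The top view is hidden by the arm.

Run:
```python
from h import *
c=ctrl.grab_frame('scene')
C=lambda x,y:(300+(x-400)/5-.4,150+y/5-.4)
for v in((627,266),(627,262),(627,270)): print(at(c,C(*v),.046))
print(at(c,C(611,320),.018),at(c,C(611,318),.018))
T=np.array(c['cam_to_world']);print(T[:3,3])
```

```text
[0.69298675 0.00218638 0.046     ]
[0.69600124 0.004326   0.046     ]
[6.89985588e-01 5.61742719e-05 4.60000000e-02]
[0.68450112 0.00412564 0.018     ] [0.685969   0.00517814 0.018     ]
[-0.28972546 -0.65107173  0.78010068]
```

Emit:
{"name": "carry_out", "arguments": {"increments": [[0.0022,0,0.008,0,0,0],[0.0022,0,0.008,0,0,0],[0,0,0.005,0,0,0],[0,0,0.004,0,0,0],[0,0,0.003,0,0,0]]}}

```text
time_s: 7.55
position: [0.5791, 0.0038, 0.1996]
ee_rot: [[-1.0, 0.001, -0.0], [0.001, 1.0, 0.0], [0.0, 0.0, -1.0]]
wrist_force: [-0.3, 0.2, -0.6]
finger_gap: 0.0253
```

Emit:
{"name": "carry_out", "arguments": {"increments": [[0,0,0.003,0,0,0],[0,0,0.003,0,0,0],[0,0,0.003,0,0,0],[0,0,0.001,0,0,0],[0,0,0,0,0,0]]}}

```text
time_s: 8.05
position: [0.5791, 0.0038, 0.1901]
ee_rot: [[-1.0, 0.001, -0.0], [0.001, 1.0, 0.0], [0.0, 0.0, -1.0]]
wrist_force: [0.2, 0.7, -1.2]
finger_gap: 0.0248
```

Run:
```python
from h import *
s=ctrl.observe();print(s['position'],s['wrist_force'],s['wrist_torque'])
c=ctrl.grab_frame('scene')
z=lambda i,x,y:cv2.resize(i[y:y+80,x:x+100],(500,400),interpolation=2)
save({'img':z(c['img'],300,160)},'m4')
```

```text
[0.57906107 0.003839   0.19006519] [ 0.20726342  0.66948334 -1.17116187] [-0.00744678  0.00277599 -0.01599597]
```

View pics/m4.png

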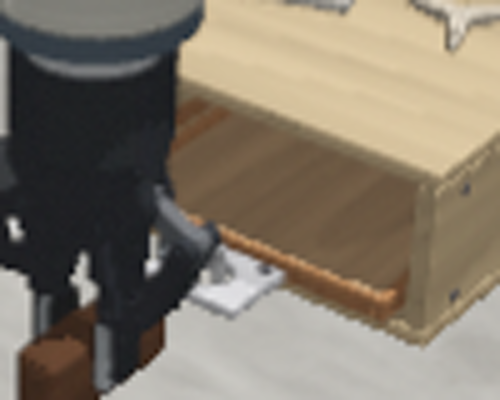

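The rod's end is at about z = 9 mm, below the plate's upper face, with no contact force. The crop shows it going into the plate at about (225,270), so it is in the hole and I can pull.

Emit:
{"name": "carry_out", "arguments": {"increments": [[0.002,0,0.001,0,0,0],[0.005,0,0.0005,0,0,0],[0.01,0,0,0,0,0],[0.013,0,0,0,0,0],[0.013,0,0,0,0,0]]}}

```text
time_s: 8.6
position: [0.5352, 0.0039, 0.1888]
ee_rot: [[-1.0, 0.001, 0.001], [0.001, 1.0, -0.0], [-0.001, -0.0, -1.0]]
wrist_force: [2.4, 0.9, -2.4]
finger_gap: 0.0251
```

Emit:
{"name": "carry_out", "arguments": {"increments": [[0.014,0,0,0,0,0],[0.014,0,0,0,0,0],[0.014,0,0,0,0,0],[0.014,0,0,0,0,0],[0.012,0,0,0,0,0]]}}

```text
time_s: 9.1
position: [0.467, 0.004, 0.1889]
ee_rot: [[-1.0, 0.001, 0.001], [0.001, 1.0, -0.0], [-0.001, -0.0, -1.0]]
wrist_force: [3.7, -0.4, -2.0]
finger_gap: 0.0251
```

Emit:
{"name": "carry_out", "arguments": {"increments": [[0.004,0,0,0,0,0],[0.004,0,0,0,0,0],[0.002,0,0,0,0,0]]}}

```text
time_s: 9.4
position: [0.4581, 0.004, 0.1887]
ee_rot: [[-1.0, 0.001, 0.0], [0.001, 1.0, -0.0], [-0.0, -0.0, -1.0]]
wrist_force: [3.2, 2.0, -0.1]
finger_gap: 0.025
```

Emit:
{"name": "carry_out", "arguments": {"increments": [[0.003,0,0,0,0,0],[0.003,0,0,0,0,0],[0.001,0,0,0,0,0]]}}

```text
time_s: 9.7
position: [0.4509, 0.004, 0.1887]
ee_rot: [[-1.0, 0.001, -0.0], [0.001, 1.0, 0.0], [0.0, 0.0, -1.0]]
wrist_force: [2.4, 0.3, 0.2]
finger_gap: 0.025
```

Emit:
{"name": "carry_out", "arguments": {"increments": [[0.002,0,0,0,0,0],[0.001,0,0,0,0,0]]}}

```text
time_s: 9.9
position: [0.4486, 0.0039, 0.1888]
ee_rot: [[-1.0, 0.001, 0.002], [0.001, 1.0, -0.0], [-0.002, -0.0, -1.0]]
wrist_force: [8.4, 0.6, -2.5]
finger_gap: 0.0249
```

Emit:
{"name": "carry_out", "arguments": {"increments": [[0.001,0,0,0,0,0],[0.001,0,0,0,0,0]]}}

```text
time_s: 10.1
position: [0.4479, 0.0038, 0.189]
ee_rot: [[-1.0, 0.001, 0.005], [0.001, 1.0, -0.001], [-0.005, -0.001, -1.0]]
wrist_force: [16.3, 1.6, -6.4]
finger_gap: 0.0251
```

Emit:
{"name": "carry_out", "arguments": {"increments": [[-0.004,0,0,0,0,0],[-0.003,0,-0.005,0,0,0],[0,0,-0.02,0,0,0],[0,0,-0.03,0,0,0],[0,0.01,-0.015,0,0,0]]}}

```text
time_s: 10.6
position: [0.4531, 0.0135, 0.2605]
ee_rot: [[-1.0, 0.002, 0.001], [0.002, 1.0, -0.0], [-0.001, -0.0, -1.0]]
wrist_force: [0.4, 0.3, -1.2]
finger_gap: 0.0252
```

Emit:
{"name": "carry_out", "arguments": {"increments": [[0,0.035,0,0,0,0],[0,0.045,0,0,0,0],[0,0.045,0,0,0,0],[0,0.045,0.01,0,0,0],[0,0.03,0.02,0,0,0]]}}

```text
time_s: 11.1
position: [0.4531, 0.2166, 0.2296]
ee_rot: [[-1.0, -0.0, 0.002], [-0.0, 1.0, 0.001], [-0.002, 0.001, -1.0]]
wrist_force: [0.6, 0.4, 0.2]
finger_gap: 0.0249
```

Emit:
{"name": "carry_out", "arguments": {"increments": [[0,0,0.02,0,0,0],[0,0,0.012,0,0,0],[0,0,0.006,0,0,0],[0,0,0.002,0,0,0],[0,0,0.001,0,0,0]]}}

```text
time_s: 11.6
position: [0.4536, 0.2134, 0.188]
ee_rot: [[-1.0, 0.002, 0.0], [0.002, 1.0, 0.0], [-0.0, 0.0, -1.0]]
wrist_force: [-0.0, 0.2, -1.0]
finger_gap: 0.0249
```

Run:
```python
from h import *
s=ctrl.observe();log(s);print(s['time_s'],s['position'],s['joint_pos'],s['wrist_force'])
c=ctrl.grab_frame('scene');t=ctrl.grab_frame('top')
for f in(t,c):spots(f,dict(tray_hole=.018,tray_mid=.02,cup=0,cup_center=.025))
z=lambda i,x,y:cv2.resize(i[y:y+125,x:x+100],(400,500),interpolation=2)
save({'img':np.hstack([z(t['img'],265,160),z(c['img'],280,160)])},'m5')
```

```text
11.6 [0.45356208 0.21342693 0.18802437] [ 3.20644071e-01  6.56750306e-01  1.84927482e+00 -3.75684980e-05
  6.35420602e-01 -1.24790211e+00] [-0.02489293  0.17984997 -1.04267287]
tray_hole 0.85 [315. 260.] [0.566 0.01  0.018]
tray_hole 0.74 [426. 294.] [ 0.476 -0.246  0.018]
tray_mid 0.95 [312. 230.] [0.64  0.014 0.02 ]
cup 0.57 [424. 292.] [ 0.481 -0.246  0.   ]
cup_center 0.68 [425. 295.] [ 0.472 -0.242  0.025]
tray_hole 0.86 [308. 239.] [0.548 0.003 0.018]
tray_mid 0.66 [307. 240.] [ 0.541 -0.001  0.02 ]
cup 0.79 [383. 308.] [ 0.475 -0.249  0.   ]
cup_center 0.95 [381. 299.] [ 0.471 -0.246  0.025]
```

View pics/m5.png

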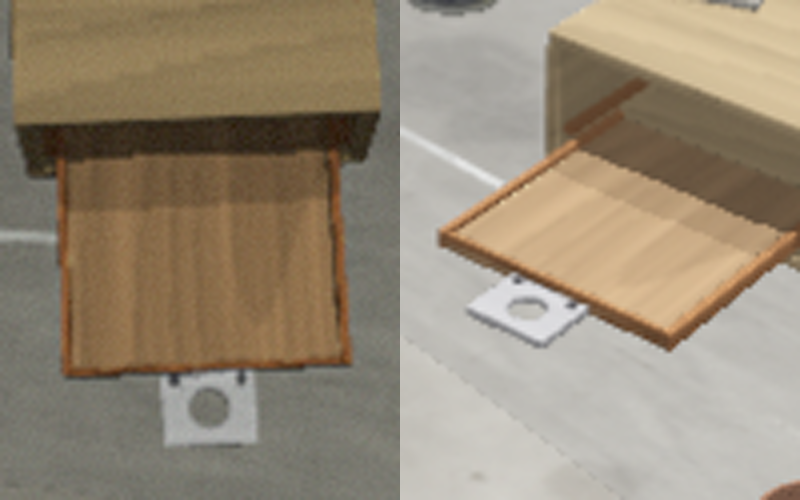

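The tray is out, with the plate's hole at about (316.8,261.4) px in the top view and (311.6,236.4) in the scene view. Nothing else moved. Next I release the hook.

Emit:
{"name": "carry_out", "arguments": {"increments": [[0,0,0.002,0,0,0],[0,0,0,0,0,0]]}}

```text
time_s: 12.3
position: [0.4534, 0.214, 0.1856]
ee_rot: [[-1.0, 0.001, 0.0], [0.001, 1.0, 0.0], [-0.0, 0.0, -1.0]]
wrist_force: [-0.7, -0.5, -0.2]
finger_gap: 0.0253
```

Emit:
{"name": "carry_out", "arguments": {"increments": [[0,0,-0.0005,0,0,0],[0,0,0,0,0,0],[0,0,0,0,0,0],[0,0,0,0,0,0],[0,0,0,0,0,0]], "grip": -1}}

```text
time_s: 12.8
position: [0.4533, 0.214, 0.1862]
ee_rot: [[-1.0, 0.001, -0.0], [0.001, 1.0, -0.0], [0.0, -0.0, -1.0]]
wrist_force: [0.4, -0.4, 1.1]
finger_gap: 0.0858
```

Emit:
{"name": "carry_out", "arguments": {"increments": [[0,0,-0.02,0,0,0],[0,0,-0.04,0,0,0],[0,0,-0.05,0,0,0],[0,-0.03,-0.04,0,-4,0],[0,-0.04,-0.02,0,-8,0]]}}

```text
time_s: 13.3
position: [0.453, 0.1441, 0.3594]
ee_rot: [[-0.977, -0.001, 0.215], [-0.001, 1.0, 0.001], [-0.215, 0.001, -0.977]]
wrist_force: [2.2, 0.5, -0.1]
finger_gap: 0.0855
```

Emit:
{"name": "carry_out", "arguments": {"increments": [[0,-0.05,0,0,-8,0],[0,-0.05,0,0,0,0],[0,-0.05,0,0,0,0],[0,0,0,0,0,0]]}}

```text
time_s: 13.7
position: [0.4517, -0.0114, 0.3565]
ee_rot: [[-0.939, 0.007, 0.343], [0.006, 1.0, -0.004], [-0.343, -0.001, -0.939]]
wrist_force: [-0.2, 0.7, 0.2]
finger_gap: 0.0851
```

Run:
```python
from h import *
from scipy.optimize import least_squares
s,f=wrist('w6');
D=[json.loads(l) for l in open('log.jsonl')]
D.append([[1.254,.494,1.345,0,1.302,-.096],[.137,.61,.405],[[-.9755,.22,0],[.22,.9755,0],[0,0,-1]]])
```

```text
13.7 [ 0.4517 -0.0114  0.3565] [[-0.939, 0.007, 0.343], [0.006, 1.0, -0.004], [-0.343, -0.001, -0.939]] [-0.178  0.262  1.951  0.104  0.586 -1.819] [-0.2  0.7  0.2] 0.0851
```

```bash
cat > kin.py <<'E'
import numpy as np, json
from scipy.spatial.transform import Rotation as Ro
from scipy.optimize import least_squares
ry=lambda a:Ro.from_euler('y',a).as_matrix(); rz=lambda a:Ro.from_euler('z',a).as_matrix()
def fk(q,k):
    h,dy,a1,L2,a3,L3,d6,o6,sg=k
    A=rz(q[0]);p=A@[a1,dy,h];A=A@ry(q[1]);p=p+A@[0,0,L2];A=A@ry(q[2]);p=p+A@[a3,0,L3]
    A=A@rz(q[3])@ry(q[4]);p=p+A@[0,0,d6];return p,A@rz(sg*q[5]+o6)
LO=np.array([-2.91,-.82,.22,-1.22,.12,-3.08]);HI=np.array([2.91,2.16,2.67,4.37,2.79,3.08])
def ik(p,R,k,q0=None):
    best=None
    for s in range(12 if q0 is None else 1):
        x0=np.clip(q0,LO+1e-3,HI-1e-3) if q0 is not None else np.random.default_rng(s).uniform(LO,HI)
        r=least_squares(lambda q:np.r_[(fk(q,k)[0]-p)*5,Ro.from_matrix(R.T@fk(q,k)[1]).as_rotvec()],x0,bounds=(LO,HI))
        if best is None or r.cost<best.cost: best=r
    return best.x,best.cost
E
python3 - <<'E'
from kin import *
D=[json.loads(l) for l in open('log.jsonl')]
D.append([[1.254,.494,1.345,0,1.302,-.096],[.137,.61,.405],[[-.9755,.22,0],[.22,.9755,0],[0,0,-1]]])
for sg in(1,-1):
    f=lambda x:np.concatenate([np.r_[fk(d[0],np.r_[x,sg])[0]-d[1],.3*(fk(d[0],np.r_[x,sg])[1]-np.array(d[2])).ravel()] for d in D])
    r=min((least_squares(f,[.3,-.06,0,.4,0,.4,.1,o]) for o in(0,1.57,3.14,-1.57)),key=lambda r:r.cost)
    print(sg,r.cost,np.round(r.x,4)); 
    if r.cost<1e-3: json.dump(list(r.x)+[sg],open('k.json','w'));print(np.round(r.fun.reshape(len(D),-1)[:,:3],4))
print(len(D))
E
```

```text
1 1.6416418618641948e-07 [ 2.564e-01  5.960e-02 -4.000e-04  5.963e-01  1.173e-01  3.847e-01
  1.616e-01  1.571e+00]
[[ 0.      0.0001  0.0001]
 [ 0.      0.      0.0001]
 [-0.      0.      0.0001]
 [-0.      0.     -0.0001]
 [ 0.      0.     -0.    ]
 [ 0.0002 -0.0001 -0.0001]]
-1 0.43076050599418086 [ 2.5640e-01  5.9600e-02 -4.0000e-04  5.9630e-01  1.1730e-01  3.8470e-01
  1.6160e-01 -1.2993e+00]
6
```

```bash
cat >> kin.py <<'E'
k=json.load(open('k.json'))
def tool(az,el,roll=0):
    """tool z at azimuth az, el deg below horizontal; roll 0: camera (tool x) upper side/rear; jaw horizontal"""
    a,e=np.radians([az,el]);h=np.array([np.cos(a),np.sin(a),0]);z=h*np.cos(e)-[0,0,np.sin(e)]
    x=-h*np.sin(e)-np.array([0,0,np.cos(e)]);x=-x  # upward
    x=h*np.sin(e)+np.array([0,0,np.cos(e)])
    R=np.c_[x,np.cross(z,x),z]
    return R@rz(np.radians(roll))
def tcp(g,R): return np.array(g)-R[:,2]*.1547
E
python3 - <<'E'
from kin import *
np.set_printoptions(precision=2,suppress=True,linewidth=150)
c=[.474,-.245]
for nm,g,els in(('cup',[*c,.03],(31,93)),('tray',[.637,.006,.05],(31,))):
  for az in(-90,-60,-30,0,30,60,90):
    for el in els:
      for roll in(0,180):
        R=tool(az,el,roll);q,co=ik(tcp(g,R),R,k)
        if co<1e-6: print(nm,az,el,roll,q)
E
```

```text
cup -90 93 0 [-0.61  0.69  1.75  0.06  0.73  2.48]
cup -90 93 180 [-0.61  0.69  1.75  0.06  0.73 -0.66]
cup -60 31 0 [-0.21  1.06  2.27  3.91  1.16 -1.42]
cup -60 31 180 [-0.21  1.06  2.27  3.91  1.16  1.72]
cup -60 93 0 [-0.6   0.7   1.73  0.03  0.76  1.99]
cup -60 93 180 [-0.6   0.7   1.73  0.03  0.76 -1.15]
cup -30 31 0 [-0.66  1.23  2.48  3.03  1.59 -1.64]
cup -30 31 180 [-0.66  1.23  2.48  3.03  1.59  1.5 ]
cup -30 93 0 [-0.59  0.7   1.73 -0.    0.77  1.51]
cup -30 93 180 [-0.59  0.7   1.73 -0.    0.77 -1.63]
cup 0 31 0 [-1.07  1.09  2.32  2.19  1.17 -1.83]
cup 0 31 180 [-1.07  1.09  2.32  2.19  1.17  1.31]
cup 0 93 0 [-0.57  0.7   1.73 -0.04  0.76  1.03]
cup 0 93 180 [-0.57  0.7   1.73 -0.04  0.76 -2.11]
cup 30 31 0 [-1.14  0.97  1.99  1.37  1.06 -1.37]
cup 30 31 180 [-1.14  0.97  1.99  1.37  1.06  1.78]
cup 30 93 0 [-0.56  0.69  1.75 -0.07  0.73  0.54]
cup 30 93 180 [-0.56  0.69  1.75 -0.07  0.73 -2.6 ]
cup 60 31 0 [-1.06  0.99  1.64  0.86  1.34 -1.12]
cup 60 31 180 [-1.06  0.99  1.64  0.86  1.34  2.02]
cup 60 93 0 [-0.56  0.69  1.77 -0.08  0.69  0.03]
cup 90 31 0 [-0.91  1.05  1.33  0.55  1.67 -1.13]
cup 90 31 180 [-0.91  1.05  1.33  0.55  1.67  2.01]
cup 90 93 0 [-0.56  0.68  1.79 -0.07  0.65 -0.5 ]
cup 90 93 180 [-0.56  0.68  1.79 -0.07  0.65  2.64]
tray -90 31 0 [ 0.32  1.02  1.35 -0.97  1.39 -2.31]
tray -90 31 180 [ 0.32  1.02  1.35 -0.97  1.39  0.83]
tray -30 31 0 [ 0.2   0.93  2.05  3.94  0.92 -1.7 ]
tray -30 31 180 [0.2  0.93 2.05 3.94 0.92 1.44]
tray 0 31 0 [-0.15  0.97  2.21  3.    1.06 -1.58]
tray 0 31 180 [-0.15  0.97  2.21  3.    1.06  1.56]
tray 30 31 0 [-0.45  0.94  2.06  2.09  0.95 -1.43]
tray 30 31 180 [-0.45  0.94  2.06  2.09  0.95  1.72]
tray 60 31 0 [-0.54  0.94  1.74  1.3   1.1  -1.04]
tray 60 31 180 [-0.54  0.94  1.74  1.3   1.1   2.1 ]
tray 90 31 0 [-0.48  1.01  1.36  0.87  1.47 -0.91]
tray 90 31 180 [-0.48  1.01  1.36  0.87  1.47  2.23]
```

```bash
cat >> kin.py <<'E'
def planq(q0,qs,ns=None,end=None):
    """joint-space path through qs -> rounded rows; prints calls of 5. Returns final simulated pose"""
    p,R=fk(q0,k);rows=[];q=np.array(q0,float);zs=[]
    for t in qs:
        t=np.array(t,float);d=np.abs(t-q)
        pa,Ra=fk(q,k)
        n=1
        while 1:
            ok=(d/n<np.array([.12,.12,.16,.19,.19,.19])).all();pp,RR=pa,Ra
            for i in range(n):
                a,A=fk(q+(t-q)*(i+1)/n,k)
                ok&=np.linalg.norm(a-pp)<.047 and np.degrees(np.linalg.norm(Ro.from_matrix(RR.T@A).as_rotvec()))<8.3;pp,RR=a,A
            if ok: break
            n+=1
        for i in range(n):
            a,A=fk(q+(t-q)*(i+1)/n,k)
            sh=np.round(R.T@(a-p),4);w=np.round(np.degrees(Ro.from_matrix(R.T@A).as_rotvec()),2)
            rows.append([float(x) for x in np.r_[sh,w]]);p=p+R@sh;R=R@Ro.from_rotvec(np.radians(w)).as_matrix();zs.append((p+R[:,2]*.173)[2])
        q=t
    for i in range(0,len(rows),5): print(rows[i:i+5])
    print(len(rows),'rows, min tip z',min(zs),'end',np.round(p,3),np.round(R[:,2],3));return p,R
E
python3 - <<'E'
from kin import *;from h import ctrl
c=np.array([.473,-.246,.03]);R=tool(60,31)
q0=np.array(ctrl.observe()['joint_pos'])
g=c-R[:,2]*.10
q2,e=ik(tcp(g+[0,0,.10],R),R,k);print(q2,e)
q1,e=ik(tcp(g,R),R,k,q2);print(q1,e)
planq(q0,[q2,q1])
E
```

```text
[-1.17789407  0.76650687  1.52313044  0.7492853   1.62425717 -0.92996141] 3.063277879173634e-31
[-1.17789407  0.92119051  1.53948973  0.75035985  1.49894444 -1.04645744] 1.0973223483927308e-23
[[-0.0021, -0.0223, 0.0096, -0.89, 3.12, 7.54], [-0.0045, -0.0221, 0.0083, -1.0, 3.03, 7.52], [-0.0068, -0.0218, 0.0071, -1.14, 2.94, 7.49], [-0.0092, -0.0212, 0.0057, -1.27, 2.89, 7.43], [-0.0113, -0.0205, 0.0041, -1.41, 2.85, 7.34]]
[[-0.0132, -0.0197, 0.0024, -1.55, 2.84, 7.25], [-0.0151, -0.0185, 0.0007, -1.7, 2.85, 7.14], [-0.0167, -0.0173, -0.0013, -1.84, 2.88, 6.99], [-0.0181, -0.0161, -0.0032, -1.97, 2.93, 6.83], [-0.0192, -0.0147, -0.0052, -2.09, 3.0, 6.66]]
[[-0.0201, -0.0133, -0.0074, -2.19, 3.08, 6.47], [-0.0207, -0.0119, -0.0095, -2.28, 3.19, 6.25], [-0.0211, -0.0105, -0.0118, -2.35, 3.31, 6.02], [-0.0212, -0.0091, -0.0139, -2.4, 3.42, 5.77], [-0.021, -0.008, -0.0163, -2.43, 3.56, 5.52]]
[[-0.0206, -0.0068, -0.0184, -2.42, 3.7, 5.24], [-0.02, -0.006, -0.0207, -2.4, 3.83, 4.96], [-0.0192, -0.0052, -0.0228, -2.35, 3.96, 4.66], [-0.029, 0.0016, 0.0163, -0.08, 0.06, 0.0], [-0.0287, 0.0, 0.0172, -0.0, -0.01, 0.0]]
[[-0.028, -0.0016, 0.018, 0.08, -0.05, 0.0]]
21 rows, min tip z 0.07207175261402778 end [ 0.364 -0.435  0.161] [ 0.429  0.742 -0.515]
```

Emit:
{"name": "carry_out", "arguments": {"increments": [[-0.0021,-0.0223,0.0096,-0.89,3.12,7.54],[-0.0045,-0.0221,0.0083,-1.0,3.03,7.52],[-0.0068,-0.0218,0.0071,-1.14,2.94,7.49],[-0.0092,-0.0212,0.0057,-1.27,2.89,7.43],[-0.0113,-0.0205,0.0041,-1.41,2.85,7.34]]}}

```text
time_s: 14.25
position: [0.4671, -0.118, 0.3177]
ee_rot: [[-0.807, 0.575, 0.136], [0.591, 0.788, 0.173], [-0.008, 0.22, -0.976]]
wrist_force: [-1.4, 0.0, -0.3]
finger_gap: 0.0853
```

Emit:
{"name": "carry_out", "arguments": {"increments": [[-0.0132,-0.0197,0.0024,-1.55,2.84,7.25],[-0.0151,-0.0185,0.0007,-1.7,2.85,7.14],[-0.0167,-0.0173,-0.0013,-1.84,2.88,6.99],[-0.0181,-0.0161,-0.0032,-1.97,2.93,6.83],[-0.0192,-0.0147,-0.0052,-2.09,3.0,6.66]]}}

```text
time_s: 14.75
position: [0.4557, -0.2348, 0.2891]
ee_rot: [[-0.364, 0.925, 0.11], [0.848, 0.28, 0.449], [0.385, 0.257, -0.886]]
wrist_force: [0.5, -1.1, -0.1]
finger_gap: 0.0856
```

Emit:
{"name": "carry_out", "arguments": {"increments": [[-0.0201,-0.0133,-0.0074,-2.19,3.08,6.47],[-0.0207,-0.0119,-0.0095,-2.28,3.19,6.25],[-0.0211,-0.0105,-0.0118,-2.35,3.31,6.02],[-0.0212,-0.0091,-0.0139,-2.4,3.42,5.77],[-0.021,-0.008,-0.0163,-2.43,3.56,5.52]]}}

```text
time_s: 15.25
position: [0.4129, -0.3578, 0.2695]
ee_rot: [[0.089, 0.958, 0.272], [0.687, -0.257, 0.68], [0.721, 0.126, -0.681]]
wrist_force: [0.9, 0.6, 0.5]
finger_gap: 0.0855
```

Emit:
{"name": "carry_out", "arguments": {"increments": [[-0.0206,-0.0068,-0.0184,-2.42,3.7,5.24],[-0.02,-0.006,-0.0207,-2.4,3.83,4.96],[-0.0192,-0.0052,-0.0228,-2.35,3.96,4.66],[-0.029,0.0016,0.0163,-0.08,0.06,0],[-0.0287,0,0.0172,0,0,0]]}}

```text
time_s: 15.75
position: [0.3679, -0.4344, 0.1934]
ee_rot: [[0.256, 0.869, 0.424], [0.448, -0.495, 0.744], [0.857, -0.0, -0.515]]
wrist_force: [0.6, 0.2, -0.1]
finger_gap: 0.0855
```

Emit:
{"name": "carry_out", "arguments": {"increments": [[-0.028,-0.0016,0.018,0.08,-0.05,0],[0,0,0,0,0,0],[0,0,0,0,0,0]]}}

```text
time_s: 16.05
position: [0.3674, -0.4318, 0.1614]
ee_rot: [[0.255, 0.87, 0.422], [0.446, -0.493, 0.747], [0.858, -0.002, -0.514]]
wrist_force: [0.6, 0.4, 0.8]
finger_gap: 0.0854
```

Run:
```python
from h import *
s,f=wrist('w7');spots(f,dict(cup=0,cup_center=.025),s)
from kin import tool
print(tool(60,31).tolist())
for r in ctrl.cut_out('cup',f)[:1]:
    v,u=np.nonzero(r['pixels']);print(r['score'],u.min(),u.max(),v.min(),v.max())
```

```text
16.05 [ 0.3674 -0.4318  0.1614] [[0.255, 0.87, 0.422], [0.446, -0.493, 0.747], [0.858, -0.002, -0.514]] [-1.17   0.921  1.54   0.75   1.5   -1.044] [0.6 0.4 0.8] 0.0854
cup 0.84 [321. 291.] [ 0.473 -0.246  0.   ]
cup_center 0.69 [319. 262.] [ 0.472 -0.245  0.025]
[[0.25751903745502713, 0.8660254037844386, 0.4285836503510563], [0.4460360567883396, -0.5000000000000002, 0.7423286577013641], [0.8571673007021123, 0.0, -0.5150380749100542]]
0.9 256 380 190 313
```

View pics/w7.png

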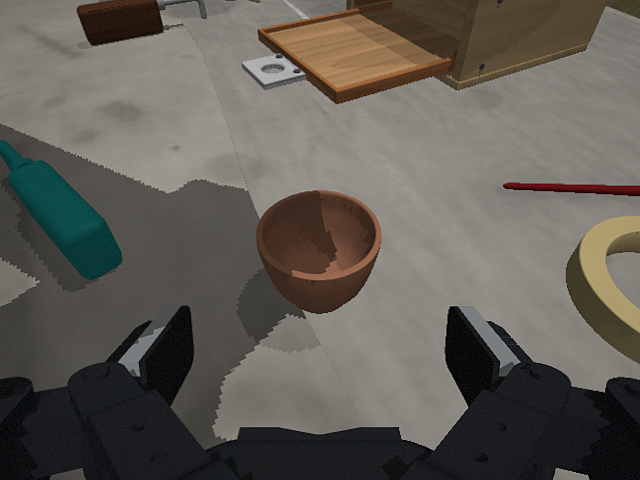

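The wrist view shows the cup centred at (319,250) between the open jaws, with nothing in its way. The tray is out at (350,50), with its hole at (273,69), and the hook stands at top left.

Emit:
{"name": "carry_out", "arguments": {"increments": [[0,0,0.03,0,0,0],[0,0,0.03,0,0,0],[0,0,0.025,0,0,0],[0,0,0.015,0,0,0],[0,0,0,0,0,0]]}}

```text
time_s: 16.75
position: [0.4094, -0.3569, 0.1096]
ee_rot: [[0.255, 0.87, 0.423], [0.447, -0.493, 0.746], [0.857, -0.001, -0.515]]
wrist_force: [0.2, -0.0, 0.8]
finger_gap: 0.0855
```

Emit:
{"name": "carry_out", "arguments": {"increments": [[0,0,0,0,0,0],[0,0,0,0,0,0],[0,0,0,0,0,0],[0,0,0,0,0,0],[0,0,0,0,0,0]], "grip": 1, "squeeze": 25}}

```text
time_s: 17.25
position: [0.4088, -0.359, 0.1103]
ee_rot: [[0.254, 0.868, 0.425], [0.448, -0.496, 0.744], [0.857, 0.001, -0.515]]
wrist_force: [0.5, -2.5, 7.3]
finger_gap: 0.0614
```

Run:
```python
from kin import *;from h import ctrl,at
s=ctrl.observe();q0=np.array(s['joint_pos']);print(s['position'],s['finger_gap'],s['wrist_force'])
g=np.array(s['position'])+np.array(s['ee_rot'])[:,2]*.1547;print('grasp',g)
qs=[];q=q0
for el,z in((31,.07),(46,.075),(62,.075),(78,.075),(93,.07),(93,.032)):
    R=tool(60,el);q,e=ik(tcp([g[0],g[1],z],R),R,k,q);assert e<1e-8;qs.append(q)
planq(q0,qs)
```

```text
[ 0.40879444 -0.3590044   0.1102873 ] 0.06139701118597689 [ 0.46382817 -2.52636088  7.34817424]
grasp [ 0.47461545 -0.24389501  0.03060346]
[[0.034, -0.0004, -0.0202, -0.2, 0.0, 0.19], [0.0221, 0.0002, 0.0021, 0.46, -7.58, 0.23], [0.0221, -0.0003, -0.0024, -0.49, -7.42, -0.16], [0.021, -0.0005, 0.0042, 0.75, -8.16, 0.33], [0.0217, 0.0003, -0.0013, -0.79, -7.84, -0.23]]
[[0.0137, -0.001, 0.0033, 0.93, -5.51, 0.3], [0.0142, -0.0, 0.0005, -0.03, -5.38, 0.05], [0.0148, 0.0009, -0.002, -0.94, -5.11, -0.17], [0.0126, -0.0013, 0.0045, 0.94, -5.08, 0.16], [0.0131, 0.0001, 0.0022, -0.02, -5.05, 0.05]]
[[0.0137, 0.0012, -0.0001, -0.94, -4.87, -0.05], [0.002, -0.0, 0.0379, 0.0, 0.0, 0.0]]
12 rows, min tip z 0.013731335361257813 end [ 0.479 -0.237  0.186] [-0.026 -0.045 -0.999]
```

Emit:
{"name": "carry_out", "arguments": {"increments": [[0.034,-0.0004,-0.0202,-0.2,0,0.19],[0.0221,0.0002,0.0021,0.46,-7.58,0.23],[0.0221,-0.0003,-0.0024,-0.49,-7.42,-0.16],[0.021,-0.0005,0.0042,0.75,-8.16,0.33],[0.0217,0.0003,-0.0013,-0.79,-7.84,-0.23]]}}

```text
time_s: 17.75
position: [0.4385, -0.3061, 0.2122]
ee_rot: [[0.443, 0.866, 0.233], [0.767, -0.5, 0.402], [0.464, 0.001, -0.886]]
wrist_force: [-0.8, 0.7, -1.6]
finger_gap: 0.0617
```

Emit:
{"name": "carry_out", "arguments": {"increments": [[0.0137,-0.001,0.0033,0.93,-5.51,0.3],[0.0142,0,0.0005,-0.03,-5.38,0.05],[0.0148,0.0009,-0.002,-0.94,-5.11,-0.17],[0.0126,-0.0013,0.0045,0.94,-5.08,0.16],[0.0131,0.0001,0.0022,-0.02,-5.05,0.05]]}}

```text
time_s: 18.25
position: [0.4711, -0.2472, 0.2241]
ee_rot: [[0.501, 0.866, 0.0], [0.865, -0.501, 0.033], [0.029, -0.016, -0.999]]
wrist_force: [-0.3, 0.1, -1.5]
finger_gap: 0.0616
```

Emit:
{"name": "carry_out", "arguments": {"increments": [[0.0137,0.0012,0,-0.94,-4.87,-0.05],[0.0007,0,0.015,0,0,0],[0.0007,0,0.012,0,0,0],[0.0003,0,0.006,0,0,0],[0,0,0,0,0,0]]}}

```text
time_s: 18.75
position: [0.4783, -0.2362, 0.19]
ee_rot: [[0.499, 0.866, -0.029], [0.865, -0.5, -0.044], [-0.052, -0.003, -0.999]]
wrist_force: [-0.2, -0.0, -0.4]
finger_gap: 0.061
```

Run:
```python
from kin import *;from h import *
s=ctrl.observe();print(s['position'],np.round(s['ee_rot'],3).tolist(),s['wrist_force'],s['wrist_torque'],s['finger_gap'])
c=ctrl.grab_frame('scene');w=ctrl.grab_frame('wrist')
z=lambda i,x,y:cv2.resize(i[y:y+125,x:x+100],(400,500),interpolation=2)
save({'img':np.hstack([z(c['img'],335,235),cv2.resize(w['img'],(400,300)).__class__((500,400,3),np.uint8)*0+np.pad(cv2.resize(w['img'],(400,300)),((0,200),(0,0),(0,0)))])},'m8')
```

```text
[ 0.47831366 -0.23624473  0.18995815] [[0.499, 0.866, -0.029], [0.865, -0.5, -0.044], [-0.052, -0.003, -0.999]] [-0.15613638 -0.0008315  -0.38482552] [ 0.00832031  0.00954402 -0.00783158] 0.060990654641610534
```

View pics/m8.png

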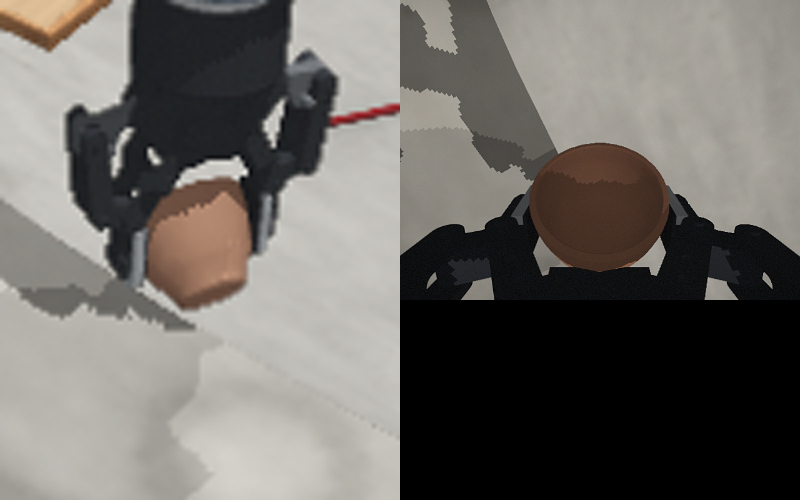

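The cup is held tilted about 28° with the mouth away and up, its foot at lower left of the crop at (200,300). I lower it to contact and release.

Emit:
{"name": "carry_out", "arguments": {"increments": [[0,0,0.002,0,0,0],[0,0,0.002,0,0,0],[0,0,0.001,0,0,0],[0,0,0,0,0,0]]}}

```text
time_s: 19.25
position: [0.4787, -0.236, 0.1857]
ee_rot: [[0.498, 0.867, -0.027], [0.866, -0.499, -0.045], [-0.052, -0.001, -0.999]]
wrist_force: [-0.5, 1.2, -0.7]
finger_gap: 0.0618
```

Emit:
{"name": "carry_out", "arguments": {"increments": [[0,0,0.001,0,0,0],[0,0,0.001,0,0,0],[0,0,0,0,0,0]]}}

```text
time_s: 19.55
position: [0.4786, -0.2361, 0.1837]
ee_rot: [[0.498, 0.867, -0.027], [0.866, -0.499, -0.045], [-0.052, -0.002, -0.999]]
wrist_force: [1.2, 1.1, -0.6]
finger_gap: 0.0613
```

Emit:
{"name": "carry_out", "arguments": {"increments": [[0,0,0,0,0,0],[0,0,0,0,0,0],[0,0,0,0,0,0],[0,0,0,0,0,0],[0,0,0,0,0,0]], "grip": -1}}

```text
time_s: 20.05
position: [0.4786, -0.2361, 0.1838]
ee_rot: [[0.498, 0.867, -0.027], [0.866, -0.499, -0.045], [-0.052, -0.001, -0.999]]
wrist_force: [0.0, -0.6, 0.8]
finger_gap: 0.0856
```

Emit:
{"name": "carry_out", "arguments": {"increments": [[0,0,-0.02,0,0,0],[0,0,-0.035,0,0,0],[0,0,-0.04,0,0,0],[0,0,-0.04,0,0,0],[0,0,0,0,0,0]]}}

```text
time_s: 20.55
position: [0.4834, -0.2304, 0.3233]
ee_rot: [[0.498, 0.867, -0.021], [0.866, -0.499, -0.049], [-0.052, 0.006, -0.999]]
wrist_force: [-0.6, 0.3, -1.2]
finger_gap: 0.0856
```

Run:
```python
from kin import *;from h import *
s,w=wrist('w9');spots(w,dict(cup=.01,cup_center=.027),s)
r=ctrl.cut_out('cup',w)[0];v,u=np.nonzero(r['pixels']);print(r['score'],u.min(),u.max(),v.min(),v.max())
c=ctrl.grab_frame('scene');spots(c,dict(cup=.01,cup_center=.027))
z=lambda i,x,y:cv2.resize(i[y:y+100,x:x+80],(400,500),interpolation=2)
save({'img':np.hstack([z(c['img'],345,250),np.pad(cv2.resize(w['img'],(400,300)),((0,200),(0,0),(0,0)))])},'m9')
```

```text
20.55 [ 0.4834 -0.2304  0.3233] [[0.498, 0.867, -0.021], [0.866, -0.499, -0.049], [-0.052, 0.006, -0.999]] [-0.54   0.468  1.664 -0.062  1.004  0.015] [-0.6  0.3 -1.2] 0.0856
cup 0.79 [304. 267.] [ 0.451 -0.268  0.01 ]
cup_center 0.71 [299. 240.] [ 0.462 -0.244  0.027]
0.67 239 343 180 284
cup 0.77 [384. 314.] [ 0.453 -0.266  0.01 ]
cup 0.54 [250. 192.] [0.626 0.258 0.01 ]
cup_center 0.91 [377. 303.] [ 0.455 -0.246  0.027]
```

View pics/m9.png

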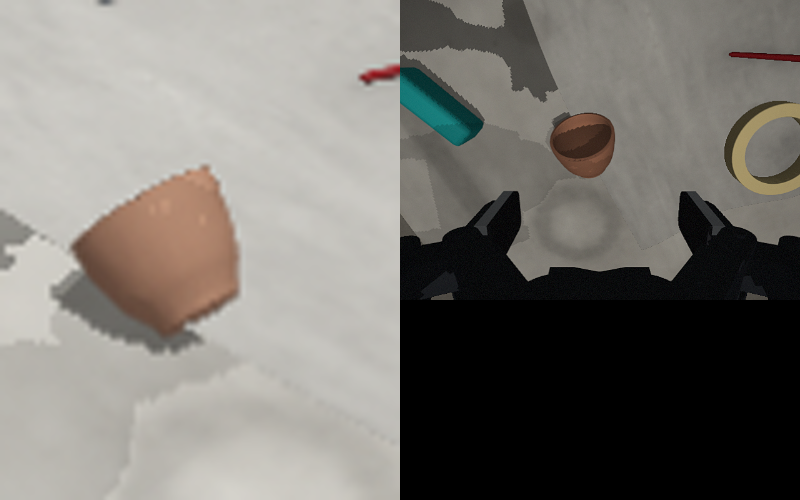

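The cup lies on its belly with the mouth up and away, in the crop at (160,250), and its axis has rolled somewhat from 60°. I'll fit its outline numerically in both views.

```bash
cat > fit.py <<'E'
from kin import *;from h import *
from scipy.optimize import minimize
def proj(f,P,st=None):
    if 'cam_to_world' in f: T=np.array(f['cam_to_world'])
    else:
        T=np.eye(4);T[:3,:3]=st['ee_rot'];T[:3,3]=st['position'];T=T@np.array(f['hand_eye'])
    c=(P-T[:3,3])@T[:3,:3];c=c*[1,-1,-1]
    return cv2.projectPoints(c,np.zeros(3),np.zeros(3),np.array(f['K']),np.array([f['k1'],0,0,0,0.]))[0][:,0]
PR=np.array([(0,.021),(.006,.0235),(.014,.027),(.025,.030),(.04,.032),(.05,.0325)])
def cup_pts(x,y,z,az,el):
    a,e=np.radians([az,el]);u=np.array([np.cos(a)*np.cos(e),np.sin(a)*np.cos(e),np.sin(e)])
    v=np.array([-np.sin(a),np.cos(a),0]);w=np.cross(u,v);t=np.linspace(0,2*np.pi,40)[:,None]
    return np.vstack([np.array([x,y,z])+u*(h-.025)+r*(np.cos(t)*v+np.sin(t)*w) for h,r in PR])
def iou(f,m,st,par):
    z=np.zeros(m.shape,np.uint8);h=cv2.convexHull((proj(f,cup_pts(*par),st)*16).astype(np.int32));cv2.fillConvexPoly(z,h,1,shift=4)
    z=z>0;return (z&m).sum()/(z|m).sum()
E
python3 - <<'E'
from fit import *
s=ctrl.observe();w=ctrl.grab_frame('wrist');mw=ctrl.cut_out('cup',w)[0]['pixels']
c=ctrl.grab_frame('scene');mc=ctrl.cut_out('cup',c)[0];print(mc['score'],mc['uv']);mc=mc['pixels']
for use in('wc','w'):
  best=None
  for az in(45,60,75,90,105):
    for el in(15,28,40):
     g=lambda p:-(iou(w,mw,s,[p[0],p[1],.027,p[2]*100,p[3]*100])+('c' in use)*iou(c,mc,None,[p[0],p[1],.027,p[2]*100,p[3]*100]))
     r=minimize(g,[.459,-.245,az/100,el/100],method='Nelder-Mead',options=dict(initial_simplex=np.array([.459,-.245,az/100,el/100])+np.vstack([np.zeros(4),np.diag([.006,.006,.1,.1])]),maxiter=150))
     if best is None or r.fun<best.fun: best=r
  print(use,best.fun,best.x)
E
```

```text
0.76 [379.0, 301.5]
wc -1.8292161674762641 [ 0.45966397 -0.24402126  0.73829085  0.40800447]
w -0.9280483922317733 [ 0.45926031 -0.24279212  0.72993316  0.22314755]
```

Run:
```python
from fit import *
t=ctrl.grab_frame('top');c=ctrl.grab_frame('scene')
print('hole',at(t,(316.8,261.4),.018),at(c,(311.6,236.4),.018))
T=lambda x,y:(265+x/4-.4,160+y/4-.4); C=lambda x,y:(280+(x-400)/4-.4,160+y/4-.4)
print('front rim top L,R',at(t,T(64,374),.025),at(t,T(351,362),.025),'scene',at(c,C(440,235),.025),at(c,C(670,340),.025))
for f in(t,c): spots(f,dict(tray_hole=.018,tray_mid=.02))
S=dict(position=[.3674,-.4318,.1614],ee_rot=[[0.255,0.87,0.422],[0.446,-0.493,0.747],[0.858,-0.002,-0.514]])
w={kk:v for kk,v in ctrl.grab_frame('wrist').items()};print('w7 hole',at(w,(273,69),.018,S),at(w,(337,102),.02,S),at(w,(259,36),.025,S))
s=ctrl.observe();q0=np.array(s['joint_pos'])
cc=np.array([.4595,-.2435,.028]);R=tool(73,31);g=cc-R[:,2]*.10
q2,e2=ik(tcp(g+[0,0,.09],R),R,k,[-.9,.9,1.5,.7,1.4,-1.1]);q1,e1=ik(tcp(g,R),R,k,q2);q3,e3=ik(tcp(cc,R),R,k,q1);print(e1,e2,e3,q2,q3)
planq(q0,[q2,q1])
```

```text
hole [0.5635879  0.00663224 0.018     ] [0.56120072 0.00170764 0.018     ]
front rim top L,R [0.58553321 0.09145081 0.025     ] [ 0.58621826 -0.0785386   0.025     ] scene [0.57859247 0.0826218  0.025     ] [ 0.57913724 -0.08575368  0.025     ]
tray_hole 0.81 [317. 262.] [0.563 0.006 0.018]
tray_mid 0.83 [316. 226.] [0.651 0.005 0.02 ]
tray_hole 0.92 [307. 237.] [0.553 0.008 0.018]
tray_mid 0.55 [331. 221.] [0.639 0.003 0.02 ]
w7 hole [0.5588543 0.0012092 0.018    ] [ 0.5776256 -0.0897673  0.02     ] [0.57418779 0.06807346 0.025     ]
3.380034372304288e-24 1.7549592762050862e-18 4.5726195638951213e-26 [-1.11222898  0.83699108  1.37206993  0.64225295  1.76640627 -0.97508329] [-1.0180342   1.00963101  1.5251013   0.70355347  1.47037156 -1.12601136]
[[-0.0205, 0.0057, 0.0127, 4.71, 3.79, -0.36], [-0.0211, 0.0059, 0.0098, 4.07, 4.61, -0.62], [-0.0217, 0.0058, 0.0066, 3.31, 5.33, -0.95], [-0.0225, 0.0052, 0.0031, 2.47, 5.91, -1.3], [-0.0231, 0.0043, -0.0006, 1.56, 6.37, -1.71]]
[[-0.0235, 0.0028, -0.0044, 0.61, 6.66, -2.15], [-0.0235, 0.0009, -0.0085, -0.37, 6.8, -2.63], [-0.0231, -0.0014, -0.0124, -1.32, 6.8, -3.14], [-0.0219, -0.0038, -0.0166, -2.24, 6.63, -3.68], [-0.0202, -0.0064, -0.0204, -3.1, 6.33, -4.25]]
[[-0.0391, 0.0011, 0.0222, -0.06, 0.03, 0.01], [-0.0381, -0.0012, 0.0241, 0.06, -0.03, -0.01]]
12 rows, min tip z 0.07005533557042985 end [ 0.396 -0.452  0.159] [ 0.251  0.82  -0.515]
```

Emit:
{"name": "carry_out", "arguments": {"increments": [[-0.0205,0.0057,0.0127,4.71,3.79,-0.36],[-0.0211,0.0059,0.0098,4.07,4.61,-0.62],[-0.0217,0.0058,0.0066,3.31,5.33,-0.95],[-0.0225,0.0052,0.0031,2.47,5.91,-1.3],[-0.0231,0.0043,-0.0006,1.56,6.37,-1.71]]}}

```text
time_s: 21.95
position: [0.4505, -0.3352, 0.2712]
ee_rot: [[0.455, 0.889, -0.051], [0.794, -0.379, 0.475], [0.403, -0.257, -0.878]]
wrist_force: [0.0, 0.4, -0.4]
finger_gap: 0.0853
```

Emit:
{"name": "carry_out", "arguments": {"increments": [[-0.0235,0.0028,-0.0044,0.61,6.66,-2.15],[-0.0235,0.0009,-0.0085,-0.37,6.8,-2.63],[-0.0231,-0.0014,-0.0124,-1.32,6.8,-3.14],[-0.0219,-0.0038,-0.0166,-2.24,6.63,-3.68],[-0.0202,-0.0064,-0.0204,-3.1,6.33,-4.25]]}}

```text
time_s: 22.45
position: [0.3953, -0.4535, 0.2489]
ee_rot: [[0.146, 0.956, 0.254], [0.49, -0.293, 0.821], [0.859, 0.004, -0.512]]
wrist_force: [0.6, 0.2, -0.0]
finger_gap: 0.0854
```

Emit:
{"name": "carry_out", "arguments": {"increments": [[-0.0391,0.0011,0.0222,-0.06,0.03,0],[-0.0381,-0.0012,0.0241,0.06,-0.03,0],[0,0,0,0,0,0],[0,0,0,0,0,0]]}}

```text
time_s: 22.85
position: [0.3958, -0.4523, 0.1596]
ee_rot: [[0.151, 0.956, 0.25], [0.491, -0.292, 0.821], [0.858, -0.001, -0.514]]
wrist_force: [0.2, -1.0, 0.8]
finger_gap: 0.0851
```

Run:
```python
from fit import *
s,w=wrist('w10')
r=ctrl.cut_out('cup',w)[0];mw=r['pixels'];print(r['score'],r['uv'])
for el0 in(20,28,36):
     x0=np.array([.4595,-.2435,.73,el0/100])
     g=lambda p:-iou(w,mw,s,[p[0],p[1],.027,p[2]*100,p[3]*100])
     r=minimize(g,x0,method='Nelder-Mead',options=dict(initial_simplex=x0+np.vstack([np.zeros(4),np.diag([.006,.006,.1,.1])]),maxiter=200));print(r.fun,r.x)
c=np.array([.4595,-.2435,.028]);R=np.array(s['ee_rot'])
print('to go in tool axes',R.T@(c-s['position'])-[0,0,.1547])
```

```text
22.85 [ 0.3958 -0.4523  0.1596] [[0.151, 0.956, 0.25], [0.491, -0.292, 0.821], [0.858, -0.001, -0.514]] [-1.112  0.965  1.383  0.631  1.656 -1.058] [ 0.2 -1.   0.8] 0.0851
0.56 [321.7, 241.6]
-0.9290222262873868 [ 0.46012267 -0.24242134  0.69574535  0.33882221]
-0.9308861222995239 [ 0.45912102 -0.2423143   0.70416157  0.33917676]
-0.9298020527859238 [ 0.45989301 -0.24220484  0.72578922  0.34137113]
to go in tool axes [-7.72871166e-04  1.65324539e-05  1.00201920e-01]
```

Emit:
{"name": "carry_out", "arguments": {"increments": [[0,0,0.03,0,0,0],[0,0,0.03,0,0,0],[0,0,0.025,0,0,0],[0,0,0.0155,0,0,0],[0,0,0,0,0,0]]}}

```text
time_s: 23.45
position: [0.4215, -0.3688, 0.1081]
ee_rot: [[0.149, 0.957, 0.249], [0.493, -0.291, 0.82], [0.857, 0.0, -0.515]]
wrist_force: [-0.5, -0.7, 0.0]
finger_gap: 0.0856
```

Emit:
{"name": "carry_out", "arguments": {"increments": [[0,0,0,0,0,0],[0,0,0,0,0,0],[0,0,0,0,0,0],[0,0,0,0,0,0],[0,0,0,0,0,0]], "grip": 1, "squeeze": 25}}

```text
time_s: 23.95
position: [0.4209, -0.3707, 0.108]
ee_rot: [[0.15, 0.956, 0.252], [0.493, -0.293, 0.819], [0.857, 0.001, -0.515]]
wrist_force: [3.2, -1.0, 6.1]
finger_gap: 0.0591
```

Run:
```python
from fit import *
s,w=wrist('w11')
g0=np.array(s['position'])+np.array(s['ee_rot'])[:,2]*.1547;print('grasp',g0)
r=ctrl.cut_out('cup',w)[0];mw=r['pixels'];print(r['score'],r['uv'])
for el0 in(24,34):
     x0=np.array([.4595,-.2435,.73,el0/100])
     g=lambda p:-iou(w,mw,s,[p[0],p[1],.027,p[2]*100,p[3]*100])
     rr=minimize(g,x0,method='Nelder-Mead',options=dict(initial_simplex=x0+np.vstack([np.zeros(4),np.diag([.006,.006,.1,.1])]),maxiter=200));print(rr.fun,rr.x)
q0=np.array(s['joint_pos']);R=tool(73,31)
qa,e=ik(tcp(g0+[0,0,.13],R),R,k,q0);print(qa,e)
for az in(60,75,45):
  for sg in(180,-180):
    Rp=tool(az,31,sg);qq,ee=ik(tcp([.645,.004,.16],Rp),Rp,k,qa+[.5,0,0,.3,0,3.1*np.sign(sg)]);print(az,sg,qq,ee)
```

```text
23.95 [ 0.4209 -0.3707  0.108 ] [[0.15, 0.956, 0.252], [0.493, -0.293, 0.819], [0.857, 0.001, -0.515]] [-1.019  1.009  1.524  0.704  1.471 -1.126] [ 3.2 -1.   6.1] 0.0591
grasp [ 0.45992299 -0.24397116  0.0283253 ]
0.82 [319.9, 324.2]
-0.9614627376303134 [ 0.46048358 -0.23939489  0.73469933  0.35351854]
-0.957824 [ 0.45993939 -0.23984634  0.71825219  0.33725749]
[-1.01785491  0.80330082  1.52360794  0.70085667  1.6291912  -0.9917994 ] 3.9213784556710174e-22
60 180 [-0.53219498  0.74434821  1.7124702   1.20179409  1.16552468  2.3296651 ] 3.970173975417406e-31
60 -180 [-0.42345672  0.6653131   1.57095136  0.76063212  1.0749048  -3.08      ] 0.1912426728930388
75 180 [-0.51649301  0.79995488  1.52574561  1.00817121  1.37390632  2.37259703] 1.9212750291037174e-17
75 -180 [-0.42753711  0.75213793  1.38698152  0.72815918  1.35564776 -3.08      ] 0.2358455339207459
45 180 [-0.51444512  0.70182506  1.88645505  1.47967168  0.97791741  2.22735876] 1.8388643153737263e-24
45 -180 [-0.39783581  0.59697893  1.7297482   0.84877698  0.81201123 -3.08      ] 0.1532803480612477
```

Run:
```python
from fit import *
s=ctrl.observe();q0=np.array(s['joint_pos']);R=tool(73,31)
g0=np.array(s['position'])+np.array(s['ee_rot'])[:,2]*.1547
qa,e=ik(tcp(g0+[0,0,.13],R),R,k,q0)
planq(q0,[qa,[-0.53219498,0.74434821,1.7124702,1.20179409,1.16552468,2.3296651]])
```

```text
[[0.0364, 0.0027, -0.024, -0.09, 0.07, 0.01], [0.0373, 0.0002, -0.0222, 0.04, -0.0, 0.0], [0.038, -0.0024, -0.0206, 0.14, -0.08, 0.02], [0.0062, 0.0065, 0.0106, -0.49, -0.03, 7.47], [0.0069, 0.0054, 0.0106, -0.5, 0.05, 7.51]]
[[0.0076, 0.0039, 0.0107, -0.48, 0.12, 7.53], [0.0079, 0.0025, 0.0108, -0.45, 0.19, 7.55], [0.0081, 0.0011, 0.0108, -0.43, 0.26, 7.59], [0.0079, -0.0003, 0.0108, -0.38, 0.31, 7.61], [0.0076, -0.0016, 0.0109, -0.33, 0.36, 7.64]]
[[0.007, -0.0029, 0.0109, -0.27, 0.41, 7.66], [0.0062, -0.0041, 0.0109, -0.21, 0.43, 7.7], [0.0053, -0.0049, 0.0109, -0.15, 0.46, 7.72], [0.0041, -0.0058, 0.0109, -0.08, 0.47, 7.75], [0.003, -0.0063, 0.0109, -0.02, 0.48, 7.77]]
[[0.0016, -0.0066, 0.0108, 0.04, 0.47, 7.8], [0.0004, -0.0068, 0.0108, 0.1, 0.45, 7.82], [-0.0008, -0.0065, 0.0107, 0.16, 0.43, 7.85], [-0.0022, -0.0063, 0.0106, 0.21, 0.41, 7.88], [-0.0032, -0.0056, 0.0106, 0.26, 0.37, 7.9]]
[[-0.0043, -0.0049, 0.0104, 0.29, 0.33, 7.92], [-0.005, -0.004, 0.0104, 0.33, 0.29, 7.95], [-0.0058, -0.0028, 0.0102, 0.36, 0.25, 7.97], [-0.0062, -0.0017, 0.0101, 0.37, 0.2, 8.0], [-0.0065, -0.0005, 0.01, 0.39, 0.16, 8.01]]
[[-0.0064, 0.0008, 0.0099, 0.41, 0.11, 8.04], [-0.0062, 0.002, 0.0096, 0.4, 0.06, 8.06]]
27 rows, min tip z 0.06248826935798993 end [ 0.579 -0.111  0.24 ] [ 0.429  0.742 -0.515]
```

Emit:
{"name": "carry_out", "arguments": {"increments": [[0.0364,0.0027,-0.024,-0.09,0.07,0],[0.0373,0.0002,-0.0222,0.04,0,0],[0.038,-0.0024,-0.0206,0.14,-0.08,0.02],[0.0062,0.0065,0.0106,-0.49,-0.03,7.47],[0.0069,0.0054,0.0106,-0.5,0.05,7.51]]}}

```text
time_s: 24.55
position: [0.4407, -0.3509, 0.2388]
ee_rot: [[0.396, 0.879, 0.267], [0.398, -0.427, 0.812], [0.827, -0.215, -0.519]]
wrist_force: [0.6, 0.4, -1.6]
finger_gap: 0.0588
```

Emit:
{"name": "carry_out", "arguments": {"increments": [[0.0076,0.0039,0.0107,-0.48,0.12,7.53],[0.0079,0.0025,0.0108,-0.45,0.19,7.55],[0.0081,0.0011,0.0108,-0.43,0.26,7.59],[0.0079,-0.0003,0.0108,-0.38,0.31,7.61],[0.0076,-0.0016,0.0109,-0.33,0.36,7.64]]}}

```text
time_s: 25.05
position: [0.4846, -0.2988, 0.2372]
ee_rot: [[0.844, 0.441, 0.306], [0.024, -0.601, 0.799], [0.536, -0.666, -0.518]]
wrist_force: [-0.2, 0.1, -0.6]
finger_gap: 0.0587
```

Emit:
{"name": "carry_out", "arguments": {"increments": [[0.007,-0.0029,0.0109,-0.27,0.41,7.66],[0.0062,-0.0041,0.0109,-0.21,0.43,7.7],[0.0053,-0.0049,0.0109,-0.15,0.46,7.72],[0.0041,-0.0058,0.0109,-0.08,0.47,7.75],[0.003,-0.0063,0.0109,-0.02,0.48,7.77]]}}

```text
time_s: 25.55
position: [0.5213, -0.2446, 0.2377]
ee_rot: [[0.921, -0.181, 0.346], [-0.389, -0.484, 0.783], [0.025, -0.856, -0.516]]
wrist_force: [-0.3, -0.4, -1.0]
finger_gap: 0.0589
```

Emit:
{"name": "carry_out", "arguments": {"increments": [[0.0016,-0.0066,0.0108,0.04,0.47,7.8],[0.0004,-0.0068,0.0108,0.1,0.45,7.82],[-0.0008,-0.0065,0.0107,0.16,0.43,7.85],[-0.0022,-0.0063,0.0106,0.21,0.41,7.88],[-0.0032,-0.0056,0.0106,0.26,0.37,7.9]]}}

```text
time_s: 26.05
position: [0.5505, -0.1888, 0.2384]
ee_rot: [[0.587, -0.714, 0.382], [-0.632, -0.109, 0.768], [-0.506, -0.692, -0.514]]
wrist_force: [0.7, -0.1, -0.9]
finger_gap: 0.0587
```

Emit:
{"name": "carry_out", "arguments": {"increments": [[-0.0043,-0.0049,0.0104,0.29,0.33,7.92],[-0.005,-0.004,0.0104,0.33,0.29,7.95],[-0.0058,-0.0028,0.0102,0.36,0.25,7.97],[-0.0062,-0.0017,0.0101,0.37,0.2,8.0],[-0.0065,-0.0005,0.01,0.39,0.16,8.01]]}}

```text
time_s: 26.55
position: [0.5722, -0.1324, 0.2391]
ee_rot: [[-0.01, -0.909, 0.416], [-0.562, 0.349, 0.75], [-0.827, -0.226, -0.515]]
wrist_force: [-0.3, 0.1, -0.5]
finger_gap: 0.059
```

Emit:
{"name": "carry_out", "arguments": {"increments": [[-0.0064,0.0008,0.0099,0.41,0.11,8.04],[-0.0062,0.002,0.0096,0.4,0.06,8.06],[0,0,0,0,0,0],[0,0,0,0,0,0]]}}

```text
time_s: 26.95
position: [0.5784, -0.1103, 0.2392]
ee_rot: [[-0.254, -0.868, 0.427], [-0.449, 0.497, 0.743], [-0.857, -0.003, -0.515]]
wrist_force: [-0.1, -0.0, 0.1]
finger_gap: 0.059
```

Run:
```python
from fit import *
s,w=wrist('w12')
R=np.array(s['ee_rot']);g0=np.array(s['position'])+R[:,2]*.1547;print('grasp',g0)
for n,f in(('wrist',w),('scene',ctrl.grab_frame('scene'))):
  for r in ctrl.cut_out('cup',f)[:1]:
    m=r['pixels'];print(n,r['score'],r['uv'],m.sum())
    for el0 in(-75,-90,-105):
     x0=np.array([g0[0],g0[1],.6,el0/100,.16])
     g=lambda p:-iou(f,m,s,[p[0],p[1],g0[2],60,p[3]*100])
     rr=minimize(g,x0,method='Nelder-Mead',options=dict(initial_simplex=x0+np.vstack([np.zeros(5),np.diag([.006,.006,.1,.1,.006])]),maxiter=200));print(rr.fun,rr.x)
c=f
z=cv2.resize(c['img'][110:230,260:420],(800,600),interpolation=2);save({'img':z},'s12')
```

```text
26.95 [ 0.5784 -0.1103  0.2392] [[-0.254, -0.868, 0.427], [-0.449, 0.497, 0.743], [-0.857, -0.003, -0.515]] [-0.532  0.745  1.713  1.201  1.166  2.324] [-0.1 -0.   0.1] 0.059
grasp [0.64449649 0.00468575 0.15946681]
wrist 0.68 [322.4, 325.3] 29746
-0.9572876526019235 [ 0.64665455  0.01073381  0.64827751 -0.91537475  0.16055589]
-0.9571928914256065 [ 0.6468443   0.01084307  0.62111885 -0.91509439  0.15762733]
-0.9571752510528021 [ 0.64666691  0.01077623  0.53670599 -0.91632248  0.15625468]
scene 0.63 [331.3, 177.7] 198
-0.2619047619047619 [ 0.64998518  0.00515373  0.63826937 -0.67075922  0.15365381]
-0.27668539325842695 [ 0.64393327  0.00146129  0.63704203 -1.03847543  0.1702764 ]
-0.2776998597475456 [ 0.64279954  0.00202952  0.60871466 -1.02959306  0.16239467]
```

View pics/s12.png

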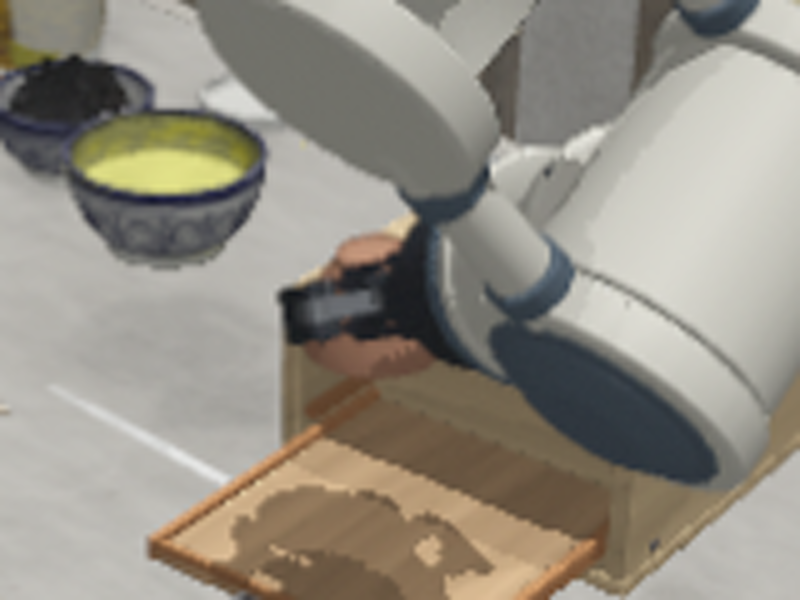

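The scene crop shows the cup mouth-down in the jaws above the tray at (370,310). The wrist outline fit gives a tilt of 91.5°, so it is almost upright. Next I centre it and lower it.

Run:
```python
from h import *
s=ctrl.observe();p=np.array(s['position']);R=np.array(s['ee_rot'])
g=p+[-.002,-.0065,-.1015]
P=plan(g,R,5);print()
R2=R@Ro.from_rotvec([0,0,0]).as_matrix();print(np.round(R.T@[0,0,-.001],5))
```

```text
[[0.0181, -0.0003, 0.0093, 0.0, 0.0, 0.0], [0.0181, -0.0003, 0.0093, 0.0, 0.0, 0.0], [0.018, -0.0002, 0.0094, 0.0, 0.0, 0.0], [0.0181, -0.0003, 0.0093, 0.0, 0.0, 0.0], [0.0181, -0.0003, 0.0093, 0.0, 0.0, 0.0]]

[0.00086 0.      0.00052]
```

Emit:
{"name": "carry_out", "arguments": {"increments": [[0.0181,-0.0003,0.0093,0,0,0],[0.0181,-0.0003,0.0093,0,0,0],[0.018,-0.0002,0.0094,0,0,0],[0.0181,-0.0003,0.0093,0,0,0],[0.0181,-0.0003,0.0093,0,0,0]]}}

```text
time_s: 27.65
position: [0.5762, -0.1167, 0.1367]
ee_rot: [[-0.257, -0.867, 0.428], [-0.447, 0.499, 0.743], [-0.857, -0.001, -0.515]]
wrist_force: [-0.1, -0.3, -1.1]
finger_gap: 0.0587
```

Emit:
{"name": "carry_out", "arguments": {"increments": [[0,0,0,0,0,0],[0.0026,0,0.0016,0,0,0],[0.0026,0,0.0016,0,0,0],[0,0,0,0,0,0]]}}

```text
time_s: 28.05
position: [0.5764, -0.1162, 0.132]
ee_rot: [[-0.257, -0.867, 0.427], [-0.446, 0.499, 0.743], [-0.857, 0.0, -0.515]]
wrist_force: [0.1, -0.1, -1.0]
finger_gap: 0.0589
```

Emit:
{"name": "carry_out", "arguments": {"increments": [[0.0017,0,0.001,0,0,0],[0.0009,0,0.0005,0,0,0],[0,0,0,0,0,0]]}}

```text
time_s: 28.35
position: [0.5763, -0.1162, 0.1285]
ee_rot: [[-0.258, -0.867, 0.427], [-0.446, 0.499, 0.743], [-0.857, 0.001, -0.515]]
wrist_force: [0.3, 0.1, -1.2]
finger_gap: 0.0591
```

Emit:
{"name": "carry_out", "arguments": {"increments": [[0.0009,0,0.0005,0,0,0],[0.0009,0,0.0005,0,0,0],[0,0,0,0,0,0]]}}

```text
time_s: 28.65
position: [0.5762, -0.1163, 0.1263]
ee_rot: [[-0.258, -0.867, 0.427], [-0.446, 0.499, 0.743], [-0.857, 0.001, -0.515]]
wrist_force: [0.5, 0.3, -0.3]
finger_gap: 0.059
```

Emit:
{"name": "carry_out", "arguments": {"increments": [[0.0009,0,0.0005,0,0,0],[0,0,0,0,0,0]]}}

```text
time_s: 28.85
position: [0.5762, -0.1163, 0.1255]
ee_rot: [[-0.257, -0.867, 0.427], [-0.446, 0.499, 0.743], [-0.857, 0.001, -0.515]]
wrist_force: [-1.0, -1.5, 3.8]
finger_gap: 0.0585
```

Emit:
{"name": "carry_out", "arguments": {"increments": [[0.0009,0,0.0005,0,0,0],[0,0,0,0,0,0]]}}

```text
time_s: 29.05
position: [0.5764, -0.1164, 0.1251]
ee_rot: [[-0.257, -0.867, 0.428], [-0.445, 0.499, 0.744], [-0.858, 0.0, -0.514]]
wrist_force: [-1.2, -2.0, 13.0]
finger_gap: 0.0591
```

Emit:
{"name": "carry_out", "arguments": {"increments": [[-0.0005,0,-0.0003,0,0,0],[0,0,0,0,0,0],[0,0,0,0,0,0],[0,0,0,0,0,0]], "grip": -0.8}}

```text
time_s: 29.45
position: [0.5762, -0.1163, 0.1248]
ee_rot: [[-0.258, -0.867, 0.427], [-0.446, 0.499, 0.743], [-0.857, 0.001, -0.515]]
wrist_force: [-0.6, -0.0, 0.3]
finger_gap: 0.0767
```

Emit:
{"name": "carry_out", "arguments": {"increments": [[0,0,-0.01,0,0,0],[0,0,-0.025,0,0,0],[0,0,-0.03,0,0,0],[0,0,-0.03,0,0,0],[0,0,-0.03,0,0,0]]}}

```text
time_s: 29.95
position: [0.5219, -0.2104, 0.1901]
ee_rot: [[-0.258, -0.867, 0.427], [-0.446, 0.499, 0.743], [-0.857, 0.001, -0.516]]
wrist_force: [-0.0, -0.5, 0.1]
finger_gap: 0.0769
```

Emit:
{"name": "carry_out", "arguments": {"increments": [[-0.02,0,-0.035,0,0,0],[-0.02,0,-0.03,0,0,0],[0,0,0,0,0,0],[0,0,0,0,0,0]]}}

```text
time_s: 30.35
position: [0.5049, -0.2403, 0.2578]
ee_rot: [[-0.257, -0.866, 0.428], [-0.447, 0.5, 0.742], [-0.857, -0.0, -0.516]]
wrist_force: [-0.5, 0.8, 0.4]
finger_gap: 0.0767
```

Run:
```python
from fit import *
s,w=wrist('w13')
t=ctrl.grab_frame('top');c=ctrl.grab_frame('scene')
for n,f in(('top',t),('scene',c),('wrist',w)):
  print(n);spots(f,dict(cup=.07,cup_center=.045,tray_mid=.02,tray_hole=.018,hook_grip=.02,masking_tape=0,eraser=0,kiln_stilt=0),s)
  for r in ctrl.cut_out('cup',f)[:1]:
    m=r['pixels'];print(r['score'],r['uv'])
    x0=np.array([.645,.004,-.9])
    g=lambda p:-iou(f,m,s,[p[0],p[1],.045,60,p[2]*100])
    rr=minimize(g,x0,method='Nelder-Mead',options=dict(initial_simplex=x0+np.vstack([np.zeros(3),np.diag([.006,.006,.1])]),maxiter=200));print(rr.fun,rr.x)
z=lambda i,x,y:cv2.resize(i[y:y+125,x:x+100],(400,500),interpolation=2)
save({'img':np.hstack([z(t['img'],265,160),cv2.resize(c['img'][150:275,210:370],(400,312))[:500] if 0 else np.pad(cv2.resize(c['img'][150:275,220:400],(400,278)),((0,222),(0,0),(0,0)))])},'m13')
```

```text
30.35 [ 0.5049 -0.2403  0.2578] [[-0.257, -0.866, 0.428], [-0.447, 0.5, 0.742], [-0.857, -0.0, -0.516]] [-0.797  0.718  1.691  1.011  1.34   2.293] [-0.5  0.8  0.4] 0.0767
top
cup 0.86 [315. 223.] [0.644 0.009 0.07 ]
cup_center 0.86 [319. 224.] [ 0.648 -0.001  0.045]
tray_mid 0.78 [314. 226.] [0.649 0.01  0.02 ]
tray_hole 0.76 [318. 264.] [0.558 0.003 0.018]
tray_hole 0.47 [169. 309.] [0.464 0.355 0.018]
hook_grip 0.77 [225. 307.] [0.463 0.223 0.02 ]
eraser 0.73 [166. 310.] [0.463 0.368 0.   ]
kiln_stilt 0.51 [202. 232.] [0.652 0.285 0.   ]
0.59 [314.0, 227.6]
-0.8968253968253969 [ 0.64333115  0.00093352 -0.86116049]
scene
cup 0.6 [337. 204.] [ 0.645 -0.007  0.07 ]
cup_center 0.97 [332. 211.] [0.645 0.005 0.045]
tray_mid 0.78 [332. 222.] [ 0.639 -0.     0.02 ]
tray_mid 0.21 [251. 187.] [0.635 0.264 0.02 ]
tray_hole 0.95 [306. 237.] [0.55  0.009 0.018]
hook_grip 0.94 [217. 224.] [0.454 0.204 0.02 ]
hook_grip 0.88 [293. 308.] [ 0.344 -0.122  0.02 ]
masking_tape 0.65 [470. 288.] [ 0.647 -0.363  0.   ]
eraser 0.61 [179. 210.] [0.46 0.35 0.  ]
kiln_stilt 0.42 [331. 221.] [0.662 0.021 0.   ]
kiln_stilt 0.18 [219. 226.] [0.473 0.218 0.   ]
0.82 [334.5, 217.9]
-0.8896848137535817 [ 0.6451462  -0.00135376 -0.86772036]
wrist
cup 0.77 [321. 198.] [0.645 0.007 0.07 ]
cup_center 0.62 [320. 162.] [ 0.641 -0.001  0.045]
tray_hole 0.61 [426. 103.] [0.562 0.006 0.018]
hook_grip 0.82 [598. 183.] [0.454 0.219 0.02 ]
eraser 0.92 [577. 208.] [0.468 0.353 0.   ]
kiln_stilt 0.75 [422. 217.] [0.65  0.291 0.   ]
```

View pics/m13.png

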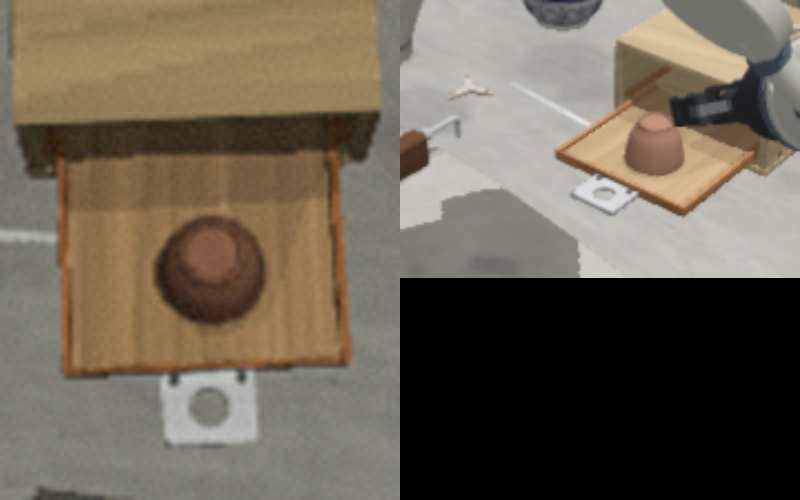

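The cup stands mouth-down in the middle of the tray. The tray is still at its stop, with the hole at the same pixels as before, and the hook stands clear at the left.

```bash
python3 -c "
from plant import ctrl
print(ctrl.observe()['time_s'],ctrl.job_done())"
```

```text
the job is handed in; nothing more can be done
31.85 None
```

I did the whole job in the order asked and handed it in at about 32 s of the 72 s allowed.

- **Tray:** I dropped the brown hook's point into the plate's hole and pulled until the force rose to about 16 N at the stop. In the last top picture the hole shows at the same pixels as just after the pull, so the tray stayed out.
- **Hook:** It stands on the table at about (0.45, 0.21), clear of the tray. The turquoise look-alike was not used.
- **Cup:** I laid it on its side, took hold of it again, rolled it over and set it down mouth-down. It measures about (0.645, 0.002) against a tray middle of about (0.645, 0.004). The pictures show it upright, and nothing of the robot touches it.
- **Tape, stilt and eraser:** I did not touch them. Their detected positions agree with the start within the detection scatter.

**Checks that disagreed:**
- The outline fit read the placed cup as about 3–4° off upright. The cup was pressed flat on the tray floor before release, so I put this down to the rough model of its shape.
- The camera readings of the hole differed by up to about 20 mm. I used an average, and the point still went in without touching.
- In two last views, weak kiln-stilt detections fell on the cup and the hook. I took these as false.

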